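# Clear the saw table with the extraction running

### The job

Lay each dark walnut blank left on the plywood plate centrally into a slot of the green comb rack, then turn the red lever of the extraction valve until it lines up with the yellow pointer and let go. Leaving the lever there, take the orange scraper from its grey dock and with it sweep every blue-faced offcut off the plate into the black trough (do not handle offcuts with the fingers), then stand the scraper back in its dock. Last, shut the valve fully again, let go, and leave the glue jar, tape measure and push stick where they are.

Things in the scene. Friction and masses are not known exactly. Their poses are not given: they have to be found in the camera images.
- plate: fixed plywood plate 220 (x) x 370 (y) mm, top face 60 mm above the bench; origin at the centre of its underside. A blue fence (far, +x) and a pine batten (near, -x), each 12 mm thick and 22 mm high above the top, run along y at both x edges, leaving 196 mm between them (x from -98 to +98 mm). The -y edge is open. Past the +y edge (y = +185 mm) lies the trough
- trough (a point): centre of the floor of the black trough fixed to the plate's +y edge: 210 mm (x) x 80 mm (y) inside (plate y from +185 to +265 mm), floor 6 mm and rims 70 mm above the bench; there is no rim on the plate's side, whose top at 60 mm is the edge to sweep over. Axes as the plate's
- valve: fixed black duct 70 mm thick lying along the valve's y, with a butterfly valve; origin on the lever's axis at bench height. The lever turns about the vertical through this origin. A round aluminium disc, radius 62 mm, lies at height 98 to 104 mm
- lever (a joint): valve lever angle: 0 = shut (lever across the duct, pointing along the valve's -x), growing clockwise seen from above to 1.571 = fully open (along the valve's +y). It has stops at both ends, takes about 0.25 N m to turn (3 N at the grip) and stays where it is left
- lever_grip (a point): point to grip on the red lever, 88 mm from its axis, in the middle of its section, 146 mm above the bench. The red grip is 18 mm wide, 18 mm high and runs from 42 to 112 mm from the axis; x points outward along the lever, z up. Below it there is 27 mm free above the yellow arm of the pointer
- mark: yellow pointer on the valve, fixed for the run, its setting differing from run to run (lever angles 0.6 to 1.05); origin the same as the valve's; x points from the lever's axis out along the pointer. Its flat arm lies at height 105 to 110 mm, its raised end tab, 22 mm wide, stands 117 to 143 mm from the axis, up to height 126 mm. The lever is set when its x lies along the pointer's x
- rack: fixed comb rack for blanks, base 130 (x) x 150 (y) x 8 mm; origin at the centre of its underside. Three open slots run along x, centred at y = -50, 0 and +50 mm, each 33 mm wide between green tines that rise to 30 mm above the bench, 14 mm long at x = -50 and +50 mm; between them the fingers have room. A blank lying in a slot has its centre 20 mm above the bench
- dock: fixed shallow grey tray for the scraper, inside 142 (x) x 44 (y) mm, walls 18 mm high, floor 4 mm thick; origin at the centre of its underside, x along its length
- scraper: scraper block 220 g: orange base 130 (x) x 34 (y) x 30 mm with an upright brown wooden grip on top, 90 (x) x 22 (y) mm, from 30 to 80 mm above its underside; origin at the centre of the underside, x along its length, z up. It starts standing in the dock, its origin 4 mm above the bench
- blank1: good walnut blank, dark brown square bar 130 x 24 x 24 mm, 55 g; origin at its centre, x along its length. It starts lying on the plate on the side away from the trough. May be absent
- blank2: good walnut blank, dark brown square bar 130 x 24 x 24 mm, 55 g; origin at its centre, x along its length. It starts lying on the plate on the side away from the trough. May be absent
- blank3: good walnut blank, dark brown square bar 130 x 24 x 24 mm, 55 g; origin at its centre, x along its length. It starts lying on the plate on the side away from the trough. May be absent
- offcut1: loose pine offcut strip, 62 x 26 x 20 mm, 24 g, bare pine with a blue painted face; origin at its centre, x along its length. It starts flat, blue face up, on the plate. May be absent
- offcut2: loose pine offcut strip, 62 x 26 x 20 mm, 24 g, bare pine with a blue painted face; origin at its centre, x along its length. It starts flat, blue face up, on the plate. May be absent
- offcut3: loose pine offcut strip, 62 x 26 x 20 mm, 24 g, bare pine with a blue painted face; origin at its centre, x along its length. It starts flat, blue face up, on the plate. May be absent
- offcut4: loose pine offcut strip, 62 x 26 x 20 mm, 24 g, bare pine with a blue painted face; origin at its centre, x along its length. It starts flat, blue face up, on the plate. May be absent
- glue: bystander: round glue jar, 54 mm across, 110 mm high, yellow label, red cap; origin at the centre of its underside
- tape: bystander: yellow tape measure 70 x 45 x 55 mm; origin at the centre of its underside
- pushstick: bystander: flat red push stick, 220 x 50 x 12 mm, lying down; origin near the middle of its underside, x along it
Not all that is in view belongs to the job. Of the things like the scraper, leave any that is purple; of the rest the smaller one is meant. What is shaped like the blank2 but turquoise is not meant.

How it is judged (in metres and radians):
On the way, in this order (a step that is already met when the one before it is completed fails the run):
1. every blank lies in a slot of the rack, released (x of blank1 in the frame of rack between -0.025 and 0.025 m and z of each of blank1, blank2, blank3 in the frame of rack below 0.026 m and (y of blank1 in the frame of rack between -0.06 and -0.04 m or y of blank1 in the frame of rack between -0.01 and 0.01 m or y of blank1 in the frame of rack between 0.04 and 0.06 m) and angle between the x axis of each of blank1, blank2, blank3 and the x axis of rack, either way round below 0.15 rad and contact force between the fingers and blank1 below 0.3 N and x of blank2 in the frame of rack between -0.025 and 0.025 m and (y of blank2 in the frame of rack between -0.06 and -0.04 m or y of blank2 in the frame of rack between -0.01 and 0.01 m or y of blank2 in the frame of rack between 0.04 and 0.06 m) and contact force between the fingers and blank2 below 0.3 N and x of blank3 in the frame of rack between -0.025 and 0.025 m and (y of blank3 in the frame of rack between -0.06 and -0.04 m or y of blank3 in the frame of rack between -0.01 and 0.01 m or y of blank3 in the frame of rack between 0.04 and 0.06 m) and contact force between the fingers and blank3 below 0.3 N), for 0.2 s.
2. the lever is lined up with the yellow pointer and released (angle between the x axis of lever_grip and the x axis of mark, either way round below 0.13 rad and contact force between the fingers and anything else below 0.3 N), for 0.3 s.
3. the scraper is taken out of the dock to the plate (x of scraper in the frame of plate between -0.11 and 0.11 m and y of scraper in the frame of plate between -0.23 and 0.215 m and z of scraper in the frame of plate below 0.08 m), for 0.1 s.
4. every offcut lies in the trough, the lever still at the pointer (angle between the x axis of lever_grip and the x axis of mark, either way round below 0.13 rad and x of offcut1 in the frame of plate between -0.11 and 0.11 m and y of offcut1 in the frame of plate between 0.183 and 0.27 m and z of each of offcut1, offcut2, offcut3, offcut4 in the frame of plate below 0.055 m and x of offcut2 in the frame of plate between -0.11 and 0.11 m and y of offcut2 in the frame of plate between 0.183 and 0.27 m and x of offcut3 in the frame of plate between -0.11 and 0.11 m and y of offcut3 in the frame of plate between 0.183 and 0.27 m and x of offcut4 in the frame of plate between -0.11 and 0.11 m and y of offcut4 in the frame of plate between 0.183 and 0.27 m), for 0.2 s.
5. the scraper stands in its dock again, released, the lever still at the pointer (x of scraper in the frame of dock between -0.02 and 0.02 m and y of scraper in the frame of dock between -0.015 and 0.015 m and z of scraper in the frame of dock below 0.01 m and angle between scraper's own z axis and vertical below 0.12 rad and contact force between the fingers and scraper below 0.3 N and angle between the x axis of lever_grip and the x axis of mark, either way round below 0.13 rad), for 0.2 s.
6. the valve is shut again and released (value of joint lever below 0.08 rad and contact force between the fingers and anything else below 0.3 N), for 0.2 s.
At the end, for the whole second after the job is handed in: every blank present lies in a rack slot (within 25 mm lengthwise, 10 mm crosswise, 0.15 rad); every offcut present in the trough below the plate top; scraper upright on the dock floor; lever within 0.08 rad of shut (set on the way within 0.13 rad of the pointer); all released and at rest (all of step 1 and all of step 6 and x of offcut1 in the frame of plate between -0.11 and 0.11 m and y of offcut1 in the frame of plate between 0.183 and 0.27 m and z of each of offcut1, offcut2, offcut3, offcut4 in the frame of plate below 0.055 m and x of offcut2 in the frame of plate between -0.11 and 0.11 m and y of offcut2 in the frame of plate between 0.183 and 0.27 m and x of offcut3 in the frame of plate between -0.11 and 0.11 m and y of offcut3 in the frame of plate between 0.183 and 0.27 m and x of offcut4 in the frame of plate between -0.11 and 0.11 m and y of offcut4 in the frame of plate between 0.183 and 0.27 m and x of scraper in the frame of dock between -0.02 and 0.02 m and y of scraper in the frame of dock between -0.015 and 0.015 m and z of scraper in the frame of dock below 0.01 m and angle between scraper's own z axis and vertical below 0.12 rad and contact force between the fingers and scraper below 0.3 N and linear speed of each of blank1, blank2, blank3, offcut1, offcut2, offcut3, offcut4, scraper below 0.02 m/s); the robot touches nothing.
It fails at once if a bystander (glue jar, tape measure, push stick) is moved more than 30 mm (distance of any of glue, tape, pushstick from where it was at the start of the episode above 0.03 m).
It fails at once if an offcut is handled with the fingers (force over 5 N) (contact force between the fingers and offcut1 above 5 N or contact force between the fingers and offcut2 above 5 N or contact force between the fingers and offcut3 above 5 N or contact force between the fingers and offcut4 above 5 N).
It fails at once if an offcut is picked up (centre more than 60 mm above the plate's top) (z of any of offcut1, offcut2, offcut3, offcut4 in the frame of plate above 0.12 m).
Of blank1, blank2, blank3 only 2 to 3 are there at a start; the rules pass over those that are not, and their reading is None.
Of offcut1, offcut2, offcut3, offcut4 only 2 to 4 are there at a start; the rules pass over those that are not, and their reading is None.
At some moment in a run one of blank1, blank2, blank3, offcut1, offcut2, offcut3, offcut4 may be knocked a few centimetres aside while the robot is not near it.
Once in a run the grip may slacken for a moment while it holds something.
It also fails if it takes over 210 s, if anything falls off the work surface, if the arm or the gripper's body presses on something with over 40 N, if the wrist force passes 120 N, or if a joint passes its speed limit or range.

### The arm

A 6-joint arm with a two-finger parallel gripper is mounted at the origin on the work surface. World frame = base frame: x ahead of the robot, y to its left, z up, the work surface at z = 0. Lengths are in mm, angles in degrees, forces in N, time in s.
With the tool pointing down it reaches from about 300 to 950 mm from the base axis. Payload 3.1 kg.
Tool frame: the origin (TCP) lies where the fingers leave the gripper's body, on its centre line; the fingertips stand 73 mm ahead of it and the grasp point (between the pads) lies 54 mm ahead of it; z points along the fingers, y is the line along which they close (so a half turn about z gives the same grasp; the last joint's range is limited). The gripper opens to 85 mm and grips with 20 to 120 N. Pads are 22 mm wide; open, the fingers measure 114 mm over their backs; the gripper's body (76 mm by 85 mm) begins 54 mm behind the grasp point. The pads swing forward as they close: fully open they stand 13 mm farther back than shut.
Start: joints at [62.412, 17.653, 93.61, -0, 68.738, -3.994], TCP at [250.188, 572.747, 303.872] pointing down, gripper open.
Joint ranges: [-175.34, 175.34], [-45.06, 112.39], [2.9, 150.54], [-68.45, 248.45], [3.09, 151.38], [-168.51, 168.51]. Speed limits (degrees/s): [159.86, 159.86, 180, 180, 180, 180].

### API

Orientations are given as [roll, pitch, yaw] about the fixed x, y, z axes, in that order (R = Rz(yaw) Ry(pitch) Rx(roll)).
In Python, from cell import manip gives the robot as it stands.
- The arm moves only by the tool step_arm, never from a script. Its argument "targets" is one flat list of numbers, 7 for each row, row after row: the shift along the tool's x, y, z as a fraction of full scale, then the turn, a rotation vector about the tool's x, y, z as a fraction of full scale, then the finger opening in mm, from 0 to 85.4. In form: [x, y, z, ax, ay, az, grip, x, y, z, ax, ay, az, grip, ...]. A call has 1 to 5 rows; each row shifts and turns the commanded pose from where the row before left it, along the tool's axes as they then stand; what a row does not reach is not made up. Full scale, the value 1, is 25 mm for a shift and 0.1 rad for a turn. A row lasts 1/8 s, in which the tool goes at most 62.5 mm and 10.7 degrees, less where a joint would pass 70% of its speed; a pose out of reach is approached as far as the arm can. A call with a number of a shift or a turn outside -1 to 1 is refused whole. A call with a gripper value outside its range is refused whole. The fingers move at their own pace and stop on an object; "grip_force" is the grip in N (left out, the last holds). Time passes only in rows, so rows that do not move let the fingers close. It gives the time, the measured TCP pose, the force, the opening and the grip force at its end, in the units of the state.
- manip.get_obs(): the state, without advancing time (a new reading comes with each control period).
- manip.camera(name): name is "scene" or "top" or "wrist"; returns the picture (400x640x3 uint8, red, green, blue); there is no depth.
- manip.get_calibration(name): a dict with "fx", "fy", "cx", "cy" (pixels), "dist" ([k1, k2, p1, p2, k3] as OpenCV has them; the pictures are not rectified), "rvec" (rotation vector, rad) and "tvec" (3), from world to camera coordinates, as OpenCV has them. Camera axes: x right, y down, z forward; pixel columns grow to the right and rows downward; lengths in mm; the calibration is good to about 2 mm. A picture is of the moment at which its call begins: read the wrist's pose just before it. get_calibration takes no time and is no camera call; for the wrist camera it gives the pose at the moment of the call.
- manip.job_done(): hands the job in; it is judged then, once.
The state is a dict: "clock": time; "q": joint angles; "joint_velocities": joint speeds; "tau": joint torques, N m; "tcp_pos": TCP position; "tcp_rot": TCP orientation; "wrist_force": force on the tool from outside, world axes, zero at the start; "ft_torque": the same for the moment, N m; "opening": opening from 0.0 (shut) to 1.0 (fully open); "gripper_force": force on a finger pad.
Only numpy, scipy, OpenCV 4.12 (cv2) and the standard library are available. Lean on these libraries where they do the work, as an engineer would, in place of code of your own. Each camera call takes 0.05 s, during which the arm holds its last target. There are 200 camera calls.

## Working session

There is one attempt and no reset: what is moved stays moved. The work goes in short steps, Python scripts to look and compute and a tool call to move; the robot and the scene stay as the last step left them, time stands still between calls to the robot, and variables do not carry over. Pictures are saved under pics/ and viewed, at most 14 in all, crops included, and the job is handed in when it is done.

Besides the shell and the picture viewer there is one more tool, called after "Call:" by a JSON object that holds its "api" and its "payload". step_arm: Moves the arm, as the interface text tells. Shift numbers are shares of 25 mm and turn numbers shares of 0.1 rad, none past 1 either way. Its arguments: {"type":"object","properties":{"targets":{"type":"array"},"grip_force":{"type":"number"}},"required":["targets"]}

```bash
ls; mkdir -p pics; cat > h.py <<'E'
import numpy as np, cv2
from cell import manip
def cal(n):
    c=manip.get_calibration(n); K=np.array([[c['fx'],0,c['cx']],[0,c['fy'],c['cy']],[0,0,1.]])
    return K,np.array(c['dist'],float),np.array(c['rvec'],float),np.array(c['tvec'],float)
def px2w(n,pts,z,C=None):
    K,d,r,t=C or cal(n); R=cv2.Rodrigues(r)[0]
    u=cv2.undistortPoints(np.array(pts,float).reshape(-1,1,2),K,d).reshape(-1,2)
    D=np.c_[u,np.ones(len(u))]@R; o=-R.T@t
    return o+D*((z-o[2])/D[:,2])[:,None]
def w2px(n,P,C=None):
    K,d,r,t=C or cal(n); return cv2.projectPoints(np.array(P,float).reshape(-1,1,3),r,t,K,d)[0].reshape(-1,2)
def snap(n,f=None):
    C=cal(n); im=manip.camera(n)[:,:,::-1].copy()
    if f: cv2.imwrite('pics/'+f,im)
    return im,C
E
python3 - <<'E'
from h import *
for n in('top','scene'):
    im,C=snap(n,n+'0.png'); R=cv2.Rodrigues(C[2])[0]; print(n,C[0][0,0],-R.T@C[3],R[2])
print(manip.get_obs())
E
```

```text
pics
top 386.6345732733645 [ 469.69442987   44.02685393 1163.47078601] [ 0.09219046  0.01226293 -0.99566588]
scene 443.9035330195102 [1122.80808306  508.07469978 1127.66345009] [-0.44681499 -0.36009058 -0.81895735]
{'clock': 0.1, 'q': array([ 6.24135194e+01,  1.77005513e+01,  9.36836405e+01, -1.00192926e-04,
        6.87377541e+01, -3.99303061e+00]), 'joint_velocities': array([ 0.00342482, -0.09875851, -0.17961279,  0.18449896,  0.0834532 ,
       -0.06450598]), 'tau': array([-8.68707484e-04, -4.16408157e+01, -2.77643716e+01, -9.95044115e-05,
        3.96597519e-03, -3.16618105e-05]), 'tcp_pos': array([249.89124739, 572.20668849, 302.73875028]), 'tcp_rot': array([-1.79878344e+02, -8.39863525e-03,  1.56406578e+02]), 'wrist_force': array([ 0.38840524,  0.26931935, -0.26516294]), 'ft_torque': array([-0.05253295, -0.03946503,  0.03926228]), 'gripper_force': 0.0, 'opening': 0.9988031473694687}
```

View pics/top0.png

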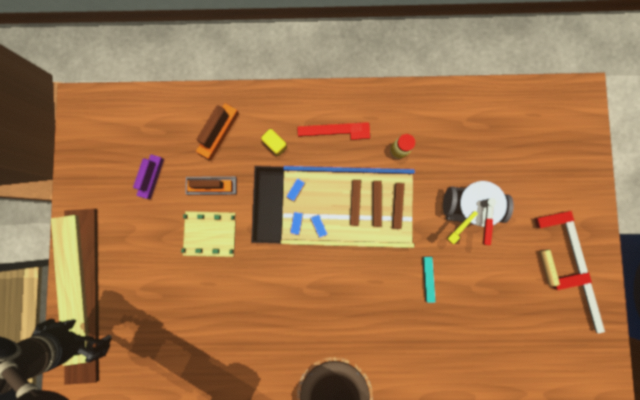

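View pics/scene0.png

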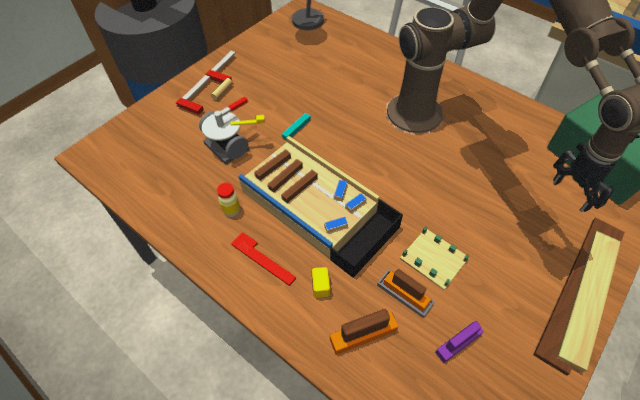

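The top view shows the plate at cols 254-414, rows 168-246, with three blanks near cols 355, 377 and 398. There are three blue offcuts near (296,189), (297,223) and (319,226). The rack is near (209,234), and the dock with the small orange scraper near (211,185). The red lever tip is at (488,232) and the yellow pointer at (462,227). The turquoise bar, purple scraper and larger orange scraper are decoys.

```bash
cat > m.py <<'E'
from h import *
def blobs(im,lo,hi,roi,amin=20):
    h=cv2.cvtColor(im,cv2.COLOR_BGR2HSV); m=cv2.inRange(h,lo,hi); x0,y0,x1,y1=roi
    k=np.zeros_like(m); k[y0:y1,x0:x1]=m[y0:y1,x0:x1]
    cs=cv2.findContours(k,cv2.RETR_EXTERNAL,cv2.CHAIN_APPROX_NONE)[0]
    return [c.reshape(-1,2) for c in cs if cv2.contourArea(c)>=amin]
def rect(n,c,z,C):
    P=px2w(n,c,z,C)[:,:2].astype(np.float32); (cx,cy),(w,h),a=cv2.minAreaRect(P)
    if w<h: w,h,a=h,w,a+90
    a=(a+90)%180-90
    return np.round([cx,cy,w,h,a],1)
E
python3 - <<'E'
from m import *
im,C=snap('top'); n='top'
def show(t,lo,hi,roi,z,a=20):
    for c in blobs(im,lo,hi,roi,a): print(t,c.mean(0).round(),rect(n,c,z,C))
show('blank',(0,60,20),(25,255,110),(335,170,412,240),84,100)
show('off',(95,120,60),(125,255,255),(283,175,413,242),80)
show('tine',(45,60,20),(90,255,140),(175,205,245,262),30,4)
show('fence',(95,80,40),(125,255,255),(275,160,420,178),82)
show('trough',(0,0,0),(180,255,45),(245,160,290,250),70,200)
show('dockgrey',(0,0,60),(180,60,200),(175,170,245,200),18,30)
show('orange',(5,180,150),(16,255,255),(180,172,240,198),34,30)
show('lever',(0,170,100),(6,255,255),(470,205,510,250),155)
show('lever',(174,170,100),(180,255,255),(470,205,510,250),155)
show('ptr',(22,150,120),(35,255,255),(440,200,500,250),110)
show('disc',(0,0,150),(180,40,255),(455,175,510,235),104,100)
x=cv2.resize(im[160:265,170:260],None,fx=4,fy=4,interpolation=1);y=cv2.resize(im[160:265,430:520],None,fx=4,fy=4,interpolation=1)
cv2.imwrite('pics/crop1.png',np.hstack([x,y]))
E
```

```text
off [318. 225.] [486.3  38.8  55.7  19.9  23.1]
off [296. 223.] [494.2 101.3  54.9  20.8 -10.8]
off [295. 189.] [588.6 103.2  56.2  19.9 -31.4]
tine [216. 251.] [417.  339.6   8.9   5.8  89.3]
tine [198. 250.] [420.6 389.3   8.9   5.8  89.2]
tine [217. 217.] [516.  336.1  11.8   5.9  89.2]
fence [348. 170.] [642.7 -46.4 366.5  10.1  87.8]
dockgrey [234. 185.] [611.5 290.7  48.2  14.8   8.4]
orange [210. 188.] [606.5 359.6 124.3  29.5 -89.2]
lever [488. 232.] [ 462.9 -397.    63.7   19.8  -10.3]
ptr [461. 228.] [ 475.4 -352.4  104.4   26.   -46.6]
disc [482. 207.] [ 541.5 -412.   121.7  120.7   87.2]
```

View pics/crop1.png

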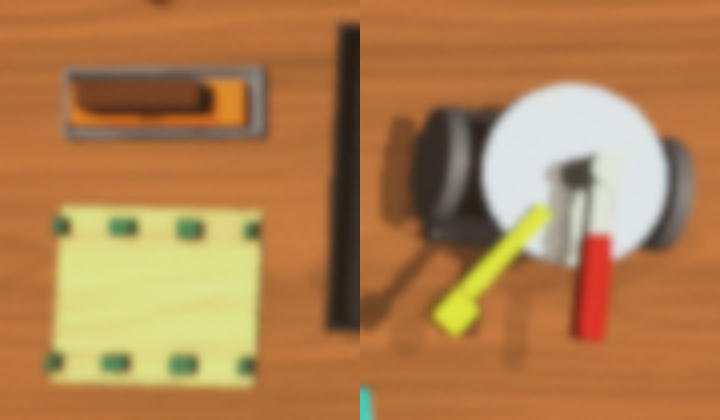

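Call:
{"api": "step_arm", "payload": {"targets": [0,0,0,0,0,-1,85,0,0,0,0,0,-1,85,0,0,0,0,0,-1,85,0,0,0,0,0,-1,85,0,0,0,0,0,-0.12,85]}}

```text
clock: 0.78
tcp_pos: [250.1, 572.5, 303.4]
tcp_rot: [-180.0, -0.0, 180.0]
wrist_force: [0.0, 0.5, 0.1]
opening: 0.993
gripper_force: 0.0
```

Call:
{"api": "step_arm", "payload": {"targets": [-1,-1,0,0,0,0,85,-1,-1,0,0,0,0,85,-1,-1,0,0,0,0,85,-1,-1,0,0,0,0,85,-1,-1,0,0,0,0,85]}}

```text
clock: 1.4
tcp_pos: [375.9, 446.9, 303.7]
tcp_rot: [-180.0, -0.0, 179.9]
wrist_force: [0.2, 0.0, -0.5]
opening: 0.993
gripper_force: 0.0
```

Call:
{"api": "step_arm", "payload": {"targets": [-1,-1,0,0,0,0,60,-1,-1,0,0,0,0,60,-1,-1,0,0,0,0,60,-0.6,-0.4,0,0,0,0,60,0,0,0,0,0,0,60]}}

```text
clock: 2.02
tcp_pos: [465.9, 362.5, 303.8]
tcp_rot: [180.0, -0.0, 179.9]
wrist_force: [-0.5, 0.3, 0.4]
opening: 0.703
gripper_force: 0.0
```

```bash
python3 - <<'E'
from m import *
o=manip.get_obs();print(o['tcp_pos'],o['tcp_rot'],o['clock'])
im,C=snap('wrist','w1.png');R=cv2.Rodrigues(C[2])[0];print(-R.T@C[3],R,C[0][0,0])
im,C=snap('top');h=cv2.cvtColor(im,cv2.COLOR_BGR2HSV);print(h[205,[345,355,366,377,388,398,405]])
E
```

```text
[465.90655019 362.49384643 303.78458911] [ 1.79976628e+02 -1.55197213e-02  1.79868188e+02] 2.025
[395.5726603  362.75018473 374.73135747] [[ 3.59355351e-03  9.99993499e-01  2.96934784e-04]
 [ 9.61700790e-01 -3.53732971e-03  2.74078599e-01]
 [ 2.74077868e-01 -6.99353696e-04 -9.61707249e-01]] 307.1877142546389
[[ 23 108 230]
 [ 11 162 140]
 [ 24 104 230]
 [ 11 166 140]
 [ 26 100 230]
 [ 11 167 136]
 [ 24 105 229]]
```

View pics/w1.png

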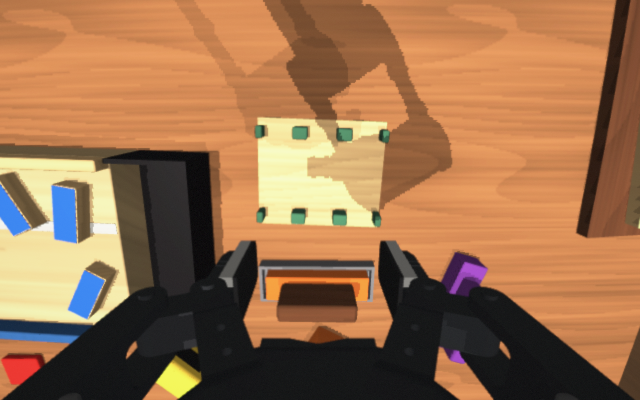

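The wrist view shows the rack at cols 258-387, rows 118-227, its eight green tines clearly visible. The dock is at cols 260-374, rows 262-300, and the trough and plate are on the left.

```bash
python3 - <<'E'
from m import *
n='wrist';C=cal(n);im=cv2.imread('pics/w1.png')
for c in sorted(blobs(im,(60,60,20),(95,255,200),(245,110,400,235),15),key=lambda c:(c[:,1].mean()>180,c[:,0].mean())): 
    print('tine',c.min(0),c.max(0),rect(n,c,30,C))
# base corners by colour
h=cv2.cvtColor(im,cv2.COLOR_BGR2HSV);print(h[150,[250,265,330,380,395]],h[200,[270,340,370,390]])
P=px2w(n,[[258,118],[387,122.5],[380.5,227],[258,223]],8,C)[:,:2];print('base',P.round(1))
im2,C2=snap('top')
for c in blobs(im2,(5,130,90),(15,255,175),(335,172,412,236),100): print('blank',c.mean(0).round(),rect('top',c,84,C2))
E
```

```text
tine [256 126] [263 136] [ 4.156e+02  2.993e+02  1.080e+01  7.800e+00 -2.000e-01]
tine [293 127] [306 138] [417.4 343.5  14.5  11.9  89.9]
tine [337 129] [351 140] [419.6 392.6  15.6  11.9  90. ]
tine [380 130] [388 141] [420.7 436.9  12.3   8.9   3. ]
tine [257 209] [263 221] [513.3 295.   15.4   7.1  -2.9]
tine [292 210] [304 222] [ 5.146e+02  3.400e+02  1.510e+01  1.450e+01 -1.000e-01]
tine [333 211] [345 224] [ 5.166e+02  3.888e+02  1.640e+01  1.450e+01 -1.000e-01]
tine [373 212] [379 225] [518.  432.9  16.8   7.2   3.1]
[[ 12 152 218]
 [ 31  51 250]
 [ 30  65 248]
 [ 18 115 218]
 [ 13 153 152]] [[ 30  62 249]
 [ 29  67 248]
 [ 17 115 222]
 [ 13 153 180]]
base [[402.2 294.4]
 [407.4 444.2]
 [537.3 443.6]
 [531.6 287.5]]
blank [398. 206.] [ 538.3 -183.5  124.1   23.8   -5.7]
blank [377. 204.] [ 545.6 -125.6  120.6   22.3   -1.6]
blank [355. 202.] [549.3 -64.3 120.7  22.3  -1.4]
```

Call:
{"api": "step_arm", "payload": {"targets": [-0.6,-1,0,0,0,0,50,-0.6,-1,0,0,0,0,50,-0.6,-1,0,0,0,0,50,-0.6,-1,0,0,0,0,50,-0.6,-1,0,0,0,0,50]}}

```text
clock: 2.8
tcp_pos: [539.9, 238.4, 303.9]
tcp_rot: [180.0, -0.0, -179.9]
wrist_force: [0.5, 1.1, 0.3]
opening: 0.584
gripper_force: 0.0
```

Call:
{"api": "step_arm", "payload": {"targets": [0,-1,0,0,0,0,50,0,-1,0,0,0,0,50,0,-1,0,0,0,0,50,0,-1,0,0,0,0,50,0,-1,0,0,0,0,50]}}

```text
clock: 3.42
tcp_pos: [539.8, 113.4, 303.9]
tcp_rot: [180.0, -0.0, -179.9]
wrist_force: [0.7, 0.8, -0.2]
opening: 0.583
gripper_force: 0.0
```

Call:
{"api": "step_arm", "payload": {"targets": [0,-1,0,0,0,0,50,0,-1,0,0,0,0,50,0,-1,0,0,0,0,50,0,-1,0,0,0,0,50,0,-1,0,0,0,0,50]}}

```text
clock: 4.05
tcp_pos: [540.1, -11.6, 303.9]
tcp_rot: [180.0, 0.0, -179.9]
wrist_force: [-0.7, 0.6, -0.2]
opening: 0.587
gripper_force: 0.0
```

Call:
{"api": "step_arm", "payload": {"targets": [0,-1,0,0,0,0,50,0,-1,0,0,0,0,50,0,-1,0,0,0,0,50,0,-1,0,0,0,0,50,0,-0.5,0,0,0,0,50]}}

```text
clock: 4.68
tcp_pos: [540.4, -124.5, 303.9]
tcp_rot: [180.0, 0.0, -180.0]
wrist_force: [0.4, 1.2, 0.2]
opening: 0.582
gripper_force: 0.0
```

```bash
python3 - <<'E'
from m import *
o=manip.get_obs();print(o['tcp_pos'],o['tcp_rot'],o['clock'])
im,C=snap('wrist','w2.png');n='wrist'
for c in blobs(im,(3,120,20),(18,255,175),(150,60,520,330),300): print('blank',c.min(0),c.max(0),rect(n,c,84,C))
E
```

```text
[ 540.43147576 -124.51751222  303.90433469] [ 1.79981657e+02  5.81325648e-03 -1.79968019e+02] 4.675
blank [271 282] [381 327] [ 675.5 -114.1  123.5   54.    87.5]
blank [150 276] [215 293] [ 651.  -270.6   73.9   19.6  -87.5]
blank [150 147] [168 210] [ 534.6 -279.3   63.9   17.7   -8.5]
blank [356 129] [397 256] [551.8 -68.5 129.9  26.9  -4.4]
blank [302 125] [328 253] [ 547.9 -127.6  129.7   23.6   -1.5]
blank [241 117] [272 246] [ 540.8 -184.8  129.6   26.1   -5.6]
blank [150  78] [206 122] [ 457.2 -257.    55.    33.4  -77.3]
blank [428  60] [501  71] [431.    5.5  65.4   9.2 -89.3]
```

View pics/w2.png

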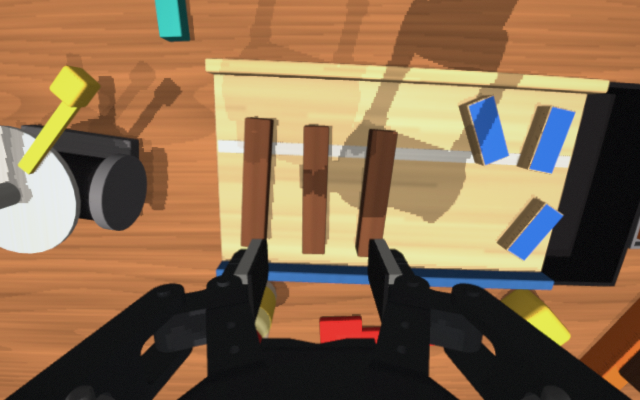

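The wrist view shows the three blanks at cols 241-272, 302-328 and 356-397. There are three offcuts on the trough side of the plate, near (484,131), (549,140) and (530,230). I'll take the middle blank first.

Call:
{"api": "step_arm", "payload": {"targets": [0,0,0,0,0,0.38,50,-0.3,-0.11,1,0,0,0,50,0,0,1,0,0,0,50,0,0,1,0,0,0,50,0,0,1,0,0,0,50], "grip_force": 50}}

```text
clock: 5.35
tcp_pos: [547.9, -126.4, 203.1]
tcp_rot: [180.0, 0.0, 177.9]
wrist_force: [0.3, 0.7, -0.8]
opening: 0.586
gripper_force: 0.0
```

Call:
{"api": "step_arm", "payload": {"targets": [0,0,1,0,0,0,50,0,0,1,0,0,0,50,0,0,0.68,0,0,0,50,0,0,0,0,0,0,50,0,0,0,0,0,0,50]}}

```text
clock: 5.98
tcp_pos: [548.5, -127.6, 137.7]
tcp_rot: [-180.0, 0.1, 177.9]
wrist_force: [0.6, 0.6, 0.0]
opening: 0.586
gripper_force: 0.0
```

Call:
{"api": "step_arm", "payload": {"targets": [0,0,0,0,0,0,15,0,0,0,0,0,0,15,0,0,0,0,0,0,15,0,0,0,0,0,0,15,0,0,0,0,0,0,15]}}

```text
clock: 6.6
tcp_pos: [548.7, -128.1, 138.2]
tcp_rot: [-180.0, 0.1, 177.8]
wrist_force: [-0.6, 0.6, 6.0]
opening: 0.268
gripper_force: 51.3
```

Call:
{"api": "step_arm", "payload": {"targets": [0,0,-1,0,0,0,15,0,0,-1,0,0,0,15,0,0,-1,0,0,0,15,0,1,-0.7,0,0,0,15,0.5,1,0,0,0,0,15]}}

```text
clock: 7.22
tcp_pos: [538.5, -77.3, 231.2]
tcp_rot: [-180.0, 0.2, 177.8]
wrist_force: [-0.6, -0.0, -1.1]
opening: 0.268
gripper_force: 50.5
```

Call:
{"api": "step_arm", "payload": {"targets": [0.5,1,0,0,0,0,15,0.5,1,0,0,0,0,15,0.5,1,0,0,0,0,15,0.5,1,0,0,0,0,15,0.5,1,0,0,0,0,15]}}

```text
clock: 7.85
tcp_pos: [478.4, 50.7, 228.9]
tcp_rot: [180.0, -0.1, 177.8]
wrist_force: [-0.1, -0.1, -1.1]
opening: 0.266
gripper_force: 50.5
```

Call:
{"api": "step_arm", "payload": {"targets": [0.5,1,0,0,0,0,15,0.44,1,0,0,0,0,15,0,1,0,0,0,0,15,0,1,0,0,0,0,15,0,1,0,0,0,0,15]}}

```text
clock: 8.48
tcp_pos: [460.0, 176.4, 228.9]
tcp_rot: [-180.0, -0.1, 177.8]
wrist_force: [0.1, 0.3, -0.7]
opening: 0.27
gripper_force: 50.5
```

Call:
{"api": "step_arm", "payload": {"targets": [0,1,0,0,0,0,15,0,1,0,0,0,0,15,0,1,0,0,0,0,15,0,1,0,0,0,0,15,0,1,0,0,0,0,15]}}

```text
clock: 9.1
tcp_pos: [464.8, 301.2, 228.8]
tcp_rot: [-180.0, -0.1, 177.8]
wrist_force: [0.7, 0.1, -1.0]
opening: 0.271
gripper_force: 50.5
```

Call:
{"api": "step_arm", "payload": {"targets": [0,1,0,0,0,0,15,0,1,0,0,0,0,15,0,1,0,0,0,0,15,0,0.66,0,0,0,0,15,0,0,0,0,0,0,15]}}

```text
clock: 9.72
tcp_pos: [468.7, 393.0, 229.2]
tcp_rot: [-180.0, -0.0, 177.9]
wrist_force: [-0.3, -0.3, -1.0]
opening: 0.263
gripper_force: 50.5
```

```bash
python3 - <<'E'
from m import *
o=manip.get_obs();print(o['tcp_pos'],o['tcp_rot'],o['clock'],o['opening'])
im,C=snap('wrist','w3.png');n='wrist'
for c in blobs(im,(60,60,20),(95,255,200),(100,20,600,300),15): print('tine',c.min(0),c.max(0),rect(n,c,30,C))
E
```

```text
[468.65413407 393.02064327 229.15345631] [-1.79984058e+02 -5.23159749e-03  1.77919486e+02] 9.725 0.2633379947241302
tine [357 232] [365 247] [5.180e+02 4.323e+02 1.570e+01 7.600e+00 3.000e-01]
tine [255 231] [273 250] [515.5 339.9  19.9  17.2  -4.5]
tine [213 231] [224 249] [513.6 296.4  19.5  10.5  -7.7]
tine [361 130] [371 145] [422.4 436.6  12.8   8.8  -2. ]
tine [249 130] [269 145] [418.9 343.8  17.5  12.8  87.7]
tine [202 130] [215 144] [416.7 299.9  12.   11.6  -2.4]
```

View pics/w3.png

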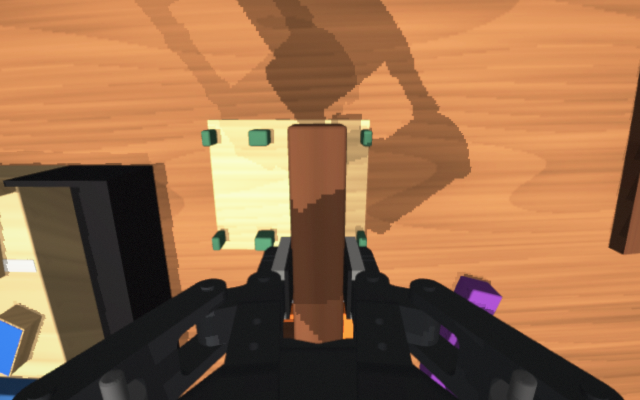

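The picture shows the blank held straight above the rack. The three tine pairs still visible put the rack centre at (469, 367), as before.

Call:
{"api": "step_arm", "payload": {"targets": [-0.06,0.96,0,0,0,0,15,0,0,1,0,0,0,15,0,0,1,0,0,0,15,0,0,1,0,0,0,15,0,0,1,0,0,0,15]}}

```text
clock: 10.4
tcp_pos: [471.3, 414.8, 128.6]
tcp_rot: [-180.0, -0.0, 177.8]
wrist_force: [0.4, 0.5, -1.3]
opening: 0.264
gripper_force: 50.5
```

Call:
{"api": "step_arm", "payload": {"targets": [0,0,0.8,0,0,0,15,0,0,0.85,0,0,0,15,0,0,0,0,0,0,15,0,0,0,0,0,0,38,0,0,0,0,0,0,38]}}

```text
clock: 11.02
tcp_pos: [471.6, 416.4, 88.9]
tcp_rot: [180.0, 0.1, 177.8]
wrist_force: [0.3, 1.1, -0.8]
opening: 0.443
gripper_force: 0.0
```

Call:
{"api": "step_arm", "payload": {"targets": [0,0,0,0,0,0,38,0,0,-1,0,0,0,38,0,0,-1,0,0,0,38,0,0,-1,0,0,0,38,0,0,-1,0,0,0,38]}}

```text
clock: 11.65
tcp_pos: [471.2, 416.1, 189.3]
tcp_rot: [180.0, 0.0, 177.8]
wrist_force: [-0.0, -0.1, 0.1]
opening: 0.439
gripper_force: 0.0
```

```bash
python3 - <<'E'
from m import *
o=manip.get_obs();print(o['tcp_pos'],o['tcp_rot'],o['clock'],o['opening'],o['wrist_force'])
im,C=snap('wrist');n='wrist'
for c in blobs(im,(3,120,20),(13,255,170),(240,80,420,330),300): print('blank',c.min(0),c.max(0),rect(n,c,32,C))
cv2.imwrite('pics/w4.png',im)
E
```

```text
[471.16230095 416.06007081 189.3055449 ] [1.79983829e+02 1.96909918e-02 1.77838560e+02] 11.65 0.4391802185080174 [-0.02792707 -0.09086824  0.13389101]
blank [346  80] [419 329] [485.5 466.5 204.7  58.2   2.8]
blank [251  80] [368 278] [457.6 410.8 155.5  82.   -2.3]
```

Call:
{"api": "step_arm", "payload": {"targets": [0,-1,-1,0,0,0,50,0,-1,-0.6,0,0,0,50,0,-1,0,0,0,0,50,0,-1,0,0,0,0,50,0,-1,0,0,0,0,50]}}

```text
clock: 12.32
tcp_pos: [466.1, 289.9, 227.7]
tcp_rot: [-180.0, -0.0, 177.8]
wrist_force: [1.2, 0.5, -0.1]
opening: 0.585
gripper_force: 0.0
```

Call:
{"api": "step_arm", "payload": {"targets": [-0.4,-1,0,0,0,0,50,-0.4,-1,0,0,0,0,50,-0.4,-1,0,0,0,0,50,-0.4,-1,0,0,0,0,50,-0.4,-1,0,0,0,0,50]}}

```text
clock: 12.95
tcp_pos: [511.5, 163.0, 227.5]
tcp_rot: [-180.0, -0.0, 177.8]
wrist_force: [0.3, 0.3, 0.4]
opening: 0.586
gripper_force: 0.0
```

Call:
{"api": "step_arm", "payload": {"targets": [-0.4,-1,0,0,0,0,50,-0.4,-1,0,0,0,0,50,-0.4,-1,0,0,0,0,50,-0.4,-1,0,0,0,0,50,-0.36,-1,0,0,0,0,50]}}

```text
clock: 13.58
tcp_pos: [555.7, 36.3, 227.5]
tcp_rot: [-180.0, -0.1, 177.8]
wrist_force: [0.5, 0.2, 0.5]
opening: 0.584
gripper_force: 0.0
```

Call:
{"api": "step_arm", "payload": {"targets": [0,-1,0,0,0,0,50,0,-1,0,0,0,0,50,0,-1,0,0,0,0,50,0,-1,0,0,0,0,50,0,-0.17,0,0,0,0,50]}}

```text
clock: 14.2
tcp_pos: [551.5, -68.0, 227.6]
tcp_rot: [180.0, -0.0, 177.7]
wrist_force: [-0.5, 0.1, 0.6]
opening: 0.583
gripper_force: 0.0
```

```bash
python3 - <<'E'
from m import *
o=manip.get_obs();print(o['tcp_pos'],o['tcp_rot'],o['clock'],o['opening'],o['wrist_force'])
im,C=snap('wrist','w5.png');n='wrist'
for c in blobs(im,(3,120,20),(16,255,175),(80,60,420,330),300): print('blank',c.min(0),c.max(0),rect(n,c,84,C))
im,C=snap('top','t5.png')
for c in blobs(im,(5,130,60),(15,255,175),(335,172,412,236),50): print('blank',c.mean(0).round(),rect('top',c,84,C))
for c in blobs(im,(5,130,60),(15,255,175),(178,206,242,262),50): print('racked',c.mean(0).round(),rect('top',c,32,C))
E
```

```text
[551.47706557 -68.01787561 227.62435176] [ 1.79995478e+02 -4.35369182e-02  1.77699109e+02] 14.2 0.5825877839568048 [-0.47506616  0.1102725   0.62027023]
blank [254 323] [381 329] [652.6 -72.3 105.4   6.1  87.6]
blank [ 80 305] [128 329] [ 638.9 -250.5   48.9   20.7  -86.1]
blank [ 80 256] [134 281] [ 593.4 -238.6   46.    21.1   89.8]
blank [ 80 222] [125 239] [ 561.2 -233.2   36.8   13.9   87.8]
blank [303 120] [340 288] [552.2 -66.6 129.8  23.9  -4.4]
blank [133 112] [189 281] [ 541.4 -181.4  129.7   33.2   -5.8]
blank [80 72] [106 131] [ 468.2 -217.5   39.7   18.4  -12.6]
blank [396. 220.] [ 501.4 -177.    49.9   16.6   -1.9]
blank [355. 217.] [509.5 -64.2  42.7  18.1  -6.6]
racked [191. 234.] [469.  414.2 131.5  29.2   0.9]
```

View pics/w5.png

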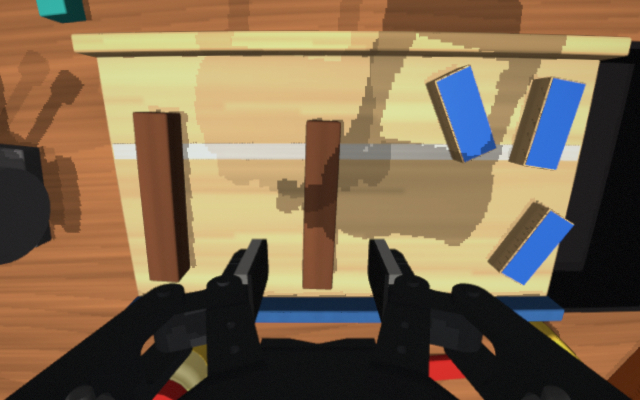

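The view shows two blanks left on the plate, at cols 303-340 under the gripper and cols 133-189. The three offcuts have not moved. The first blank is in the rack at y 414.

Call:
{"api": "step_arm", "payload": {"targets": [-0.03,0.06,1,0,0,0,50,0,0,1,0,0,0,50,0,0,1,0,0,0,50,0,0,0.52,0,0,0,50,0,0,0,0,0,0,50]}}

```text
clock: 14.92
tcp_pos: [552.1, -64.3, 139.1]
tcp_rot: [180.0, -0.1, 177.9]
wrist_force: [0.2, 1.2, -0.6]
opening: 0.584
gripper_force: 0.0
```

Call:
{"api": "step_arm", "payload": {"targets": [0,0,0,0,0,0,15,0,0,0,0,0,0,15,0,0,0,0,0,0,15,0,0,0,0,0,0,15,0,0,0,0,0,0,15]}}

```text
clock: 15.55
tcp_pos: [554.0, -65.3, 141.5]
tcp_rot: [-180.0, 0.2, 177.8]
wrist_force: [-0.6, 0.2, 5.8]
opening: 0.269
gripper_force: 49.8
```

Call:
{"api": "step_arm", "payload": {"targets": [0,0,-1,0,0,0,15,0,0,-1,0,0,0,15,0,0,-1,0,0,0,15,0,1,-0.6,0,0,0,15,0.4,1,0,0,0,0,15]}}

```text
clock: 16.18
tcp_pos: [545.9, -14.7, 231.8]
tcp_rot: [-180.0, 0.2, 177.8]
wrist_force: [-0.2, 0.7, 0.4]
opening: 0.266
gripper_force: 49.0
```

Call:
{"api": "step_arm", "payload": {"targets": [0.4,1,0,0,0,0,15,0.4,1,0,0,0,0,15,0.4,1,0,0,0,0,15,0.4,1,0,0,0,0,15,0.4,1,0,0,0,0,15]}}

```text
clock: 16.8
tcp_pos: [498.6, 112.6, 229.7]
tcp_rot: [-180.0, -0.1, 177.8]
wrist_force: [0.2, -0.4, -0.1]
opening: 0.263
gripper_force: 54.7
```

Call:
{"api": "step_arm", "payload": {"targets": [0.4,1,0,0,0,0,15,0.4,1,0,0,0,0,15,0.4,1,0,0,0,0,15,0.38,1,0,0,0,0,15,0,1,0,0,0,0,15]}}

```text
clock: 17.42
tcp_pos: [463.4, 238.9, 229.5]
tcp_rot: [-180.0, -0.1, 177.9]
wrist_force: [0.3, 0.7, -0.1]
opening: 0.264
gripper_force: 54.7
```

Call:
{"api": "step_arm", "payload": {"targets": [0,1,0,0,0,0,15,0,1,0,0,0,0,15,0,1,0,0,0,0,15,0,1,0,0,0,0,15,0,0.8,0,0,0,0,15]}}

```text
clock: 18.05
tcp_pos: [469.1, 359.4, 229.9]
tcp_rot: [-180.0, -0.0, 177.8]
wrist_force: [-1.1, -1.4, -1.0]
opening: 0.266
gripper_force: 54.7
```

Call:
{"api": "step_arm", "payload": {"targets": [0,0.4,0,0,0,0,15,0,0,0,0,0,0,15,0,0,0,0,0,0,15]}}

```text
clock: 18.42
tcp_pos: [469.6, 367.7, 230.0]
tcp_rot: [-180.0, -0.0, 177.8]
wrist_force: [0.3, -0.3, -0.2]
opening: 0.264
gripper_force: 54.7
```

Call:
{"api": "step_arm", "payload": {"targets": [0,-0.03,1,0,0,0,15,0,0,1,0,0,0,15,0,0,1,0,0,0,15,0,0,1,0,0,0,15,0,0,0.8,0,0,0,15]}}

```text
clock: 19.05
tcp_pos: [469.5, 366.6, 109.1]
tcp_rot: [-180.0, -0.0, 177.8]
wrist_force: [-0.1, -0.3, -0.7]
opening: 0.262
gripper_force: 54.8
```

Call:
{"api": "step_arm", "payload": {"targets": [0,0,0.85,0,0,0,15,0,0,0,0,0,0,15,0,0,0,0,0,0,15,0,0,0,0,0,0,38,0,0,0,0,0,0,38]}}

```text
clock: 19.68
tcp_pos: [469.8, 367.7, 89.2]
tcp_rot: [180.0, 0.0, 177.8]
wrist_force: [0.6, -0.8, 0.8]
opening: 0.443
gripper_force: 0.0
```

Call:
{"api": "step_arm", "payload": {"targets": [0,0,0,0,0,0,38,0,0,-1,0,0,0,38,0,0,-1,0,0,0,38,0,0,-1,0,0,0,38,0,0,-1,0,0,0,38]}}

```text
clock: 20.3
tcp_pos: [469.5, 367.6, 189.8]
tcp_rot: [180.0, 0.0, 177.8]
wrist_force: [0.1, 0.1, 0.5]
opening: 0.447
gripper_force: 0.0
```

Call:
{"api": "step_arm", "payload": {"targets": [0,-1,-1,0,0,0,50,0,-1,-0.6,0,0,0,50,0,-1,0,0,0,0,50,0,-1,0,0,0,0,50,0,-1,0,0,0,0,50]}}

```text
clock: 20.92
tcp_pos: [464.8, 241.9, 229.1]
tcp_rot: [180.0, 0.0, 177.8]
wrist_force: [0.3, 0.1, 0.2]
opening: 0.586
gripper_force: 0.0
```

Call:
{"api": "step_arm", "payload": {"targets": [-0.4,-1,0,0,0,0,50,-0.4,-1,0,0,0,0,50,-0.4,-1,0,0,0,0,50,-0.4,-1,0,0,0,0,50,-0.4,-1,0,0,0,0,50]}}

```text
clock: 21.55
tcp_pos: [510.3, 115.0, 229.1]
tcp_rot: [180.0, 0.0, 177.8]
wrist_force: [-0.0, -0.3, -0.7]
opening: 0.588
gripper_force: 0.0
```

Call:
{"api": "step_arm", "payload": {"targets": [-0.4,-1,0,0,0,0,50,-0.4,-1,0,0,0,0,50,-0.4,-1,0,0,0,0,50,-0.4,-1,0,0,0,0,50,-0.1,-1,0,0,0,0,50]}}

```text
clock: 22.18
tcp_pos: [548.4, -11.6, 229.1]
tcp_rot: [-180.0, 0.1, 177.8]
wrist_force: [0.3, 0.2, -0.7]
opening: 0.585
gripper_force: 0.0
```

Call:
{"api": "step_arm", "payload": {"targets": [0,-1,0,0,0,0,50,0,-1,0,0,0,0,50,0,-1,0,0,0,0,50,0,-1,0,0,0,0.5,50,0,-1,0,0,0,0,50]}}

```text
clock: 22.8
tcp_pos: [541.9, -136.3, 229.0]
tcp_rot: [-180.0, 0.0, 175.0]
wrist_force: [0.8, 0.3, -0.6]
opening: 0.585
gripper_force: 0.0
```

Call:
{"api": "step_arm", "payload": {"targets": [0,-1,0,0,0,0,50,0,-0.9,0,0,0,0,50,0,0,0,0,0,0,50]}}

```text
clock: 23.18
tcp_pos: [537.7, -184.0, 229.0]
tcp_rot: [-180.0, 0.0, 174.8]
wrist_force: [0.5, 0.8, -0.6]
opening: 0.589
gripper_force: 0.0
```

```bash
python3 - <<'E'
from m import *
o=manip.get_obs();print(o['tcp_pos'],o['tcp_rot'],o['clock'],o['opening'],o['wrist_force'])
im,C=snap('wrist','w6.png');n='wrist'
for c in blobs(im,(3,120,20),(16,255,175),(200,80,420,330),300): print('blank',c.min(0),c.max(0),rect(n,c,84,C))
im,C=snap('top','t6.png')
for c in blobs(im,(5,130,60),(15,255,175),(178,206,242,262),50): print('racked',c.mean(0).round(),rect('top',c,32,C))
E
```

```text
[ 537.65437087 -183.98008317  229.03316366] [-1.79986918e+02  2.61942751e-02  1.74839680e+02] 23.175 0.5892767855275887 [ 0.47074103  0.84045916 -0.57906457]
blank [299 124] [333 290] [ 540.8 -186.1  129.7   23.8   -5.8]
blank [200  80] [255 152] [ 466.1 -240.1   48.3   37.    -2.5]
racked [207. 235.] [462.7 365.8 131.   26.3   0.6]
racked [189. 234.] [469.2 418.5 131.   29.3  -0.5]
```

Call:
{"api": "step_arm", "payload": {"targets": [-0.13,-0.07,1,0,0,0,50,0,0,1,0,0,0,50,0,0,1,0,0,0,50,0,0,0.56,0,0,0,50,0,0,0,0,0,0,50]}}

```text
clock: 23.9
tcp_pos: [540.2, -183.8, 138.8]
tcp_rot: [179.9, -0.1, 175.0]
wrist_force: [-0.3, 0.1, -0.1]
opening: 0.582
gripper_force: 0.0
```

Call:
{"api": "step_arm", "payload": {"targets": [0,0,0,0,0,0,15,0,0,0,0,0,0,15,0,0,0,0,0,0,15,0,0,0,0,0,0,15,0,0,0,0,0,0,15]}}

```text
clock: 24.52
tcp_pos: [541.9, -185.3, 141.3]
tcp_rot: [-180.0, 0.2, 175.0]
wrist_force: [0.7, 0.8, 5.5]
opening: 0.268
gripper_force: 51.8
```

Call:
{"api": "step_arm", "payload": {"targets": [0,0,-1,0,0,0,15,0,0,-1,0,0,0,15,0,0,-1,0,0,0,15,0,0,-0.6,0,0,-0.5,15,0,1,0,0,0,0,15]}}

```text
clock: 25.15
tcp_pos: [542.6, -161.2, 231.6]
tcp_rot: [-179.9, 0.2, 177.7]
wrist_force: [0.5, 1.0, -0.8]
opening: 0.261
gripper_force: 51.1
```

Call:
{"api": "step_arm", "payload": {"targets": [0,1,0,0,0,0,15,0.4,1,0,0,0,0,15,0.4,1,0,0,0,0,15,0.4,1,0,0,0,0,15,0.4,1,0,0,0,0,15]}}

```text
clock: 25.78
tcp_pos: [505.7, -32.7, 229.4]
tcp_rot: [180.0, -0.1, 177.8]
wrist_force: [0.5, 0.1, -0.8]
opening: 0.263
gripper_force: 51.1
```

Call:
{"api": "step_arm", "payload": {"targets": [0.4,1,0,0,0,0,15,0.4,1,0,0,0,0,15,0.4,1,0,0,0,0,15,0.4,1,0,0,0,0,15,0.4,1,0,0,0,0,15]}}

```text
clock: 26.4
tcp_pos: [460.5, 94.0, 229.5]
tcp_rot: [-180.0, -0.0, 177.8]
wrist_force: [-0.2, 0.4, -0.5]
opening: 0.269
gripper_force: 51.1
```

Call:
{"api": "step_arm", "payload": {"targets": [0.1,1,0,0,0,0,15,0,1,0,0,0,0,15,0,1,0,0,0,0,15,0,1,0,0,0,0,15,0,1,0,0,0,0,15]}}

```text
clock: 27.02
tcp_pos: [463.1, 218.9, 229.4]
tcp_rot: [-180.0, -0.0, 177.8]
wrist_force: [0.5, -0.2, -0.7]
opening: 0.266
gripper_force: 51.1
```

Call:
{"api": "step_arm", "payload": {"targets": [0,1,0,0,0,0,15,0,1,0,0,0,0,15,0,1,0,0,0,0,15,0,1,0,0,0,0,15,0,0,0,0,0,0,15]}}

```text
clock: 27.65
tcp_pos: [467.0, 319.3, 229.5]
tcp_rot: [-180.0, -0.0, 178.0]
wrist_force: [0.2, 0.4, -1.1]
opening: 0.27
gripper_force: 51.1
```

Call:
{"api": "step_arm", "payload": {"targets": [0,0,0,0,0,0,15]}}

```text
clock: 27.78
tcp_pos: [466.8, 317.6, 229.3]
tcp_rot: [-179.9, -0.1, 177.8]
wrist_force: [-0.0, -0.5, -0.4]
opening: 0.268
gripper_force: 51.1
```

Call:
{"api": "step_arm", "payload": {"targets": [-0.02,-0.03,1,0,0,0,15,0,0,1,0,0,0,15,0,0,1,0,0,0,15,0,0,1,0,0,0,15,0,0,0.8,0,0,0,15]}}

```text
clock: 28.4
tcp_pos: [467.4, 316.3, 108.7]
tcp_rot: [-179.9, -0.1, 177.8]
wrist_force: [-1.2, 0.1, 0.2]
opening: 0.266
gripper_force: 51.1
```

Call:
{"api": "step_arm", "payload": {"targets": [0,0,0.8,0,0,0,15,0,0,0,0,0,0,15,0,0,0,0,0,0,15,0,0,0,0,0,0,38,0,0,0,0,0,0,38]}}

```text
clock: 29.02
tcp_pos: [467.9, 317.7, 90.2]
tcp_rot: [180.0, 0.0, 177.8]
wrist_force: [-0.3, 0.7, 0.9]
opening: 0.448
gripper_force: 0.0
```

Call:
{"api": "step_arm", "payload": {"targets": [0,0,0,0,0,0,38,0,0,-1,0,0,0,38,0,0,-1,0,0,0,38,0,0,-1,0,0,0,38,0,0,-1,0,0,0,38]}}

```text
clock: 29.65
tcp_pos: [467.7, 317.5, 190.7]
tcp_rot: [180.0, 0.0, 177.8]
wrist_force: [-0.2, -0.1, -0.3]
opening: 0.444
gripper_force: 0.0
```

Call:
{"api": "step_arm", "payload": {"targets": [0,0,-1,0,0,0,80,0,0,-1,0,0,0,80,0,0.7,-1,0,0,0,80,0,0.7,-1,0,0,0,80,0,0,0,0,0,0,80]}}

```text
clock: 30.28
tcp_pos: [470.3, 354.1, 292.5]
tcp_rot: [179.8, 0.3, 177.9]
wrist_force: [-0.5, 0.2, -1.0]
opening: 0.936
gripper_force: 0.0
```

```bash
python3 - <<'E'
from m import *
o=manip.get_obs();print(o['tcp_pos'],o['tcp_rot'],o['clock'],o['opening'],o['wrist_force'])
im,C=snap('wrist','w7.png');n='wrist'
for c in blobs(im,(3,120,20),(13,255,170),(250,80,400,250),200): print('blank',c.min(0),c.max(0),rect(n,c,32,C))
E
```

```text
[470.27525617 354.06809523 292.54276328] [179.80368402   0.28513249 177.91827266] 30.275 0.9360176421861219 [-0.50169951  0.18516103 -0.95691594]
blank [389 120] [399 198] [456.5 441.1  85.3  10.7  -2.2]
blank [361 113] [390 229] [470.9 418.1 129.7  26.   -2.4]
blank [272 113] [296 228] [466.4 318.1 128.3  24.3  -2.3]
blank [289  80] [347 227] [451.  356.  159.5  58.8  -2.1]
```

View pics/w7.png

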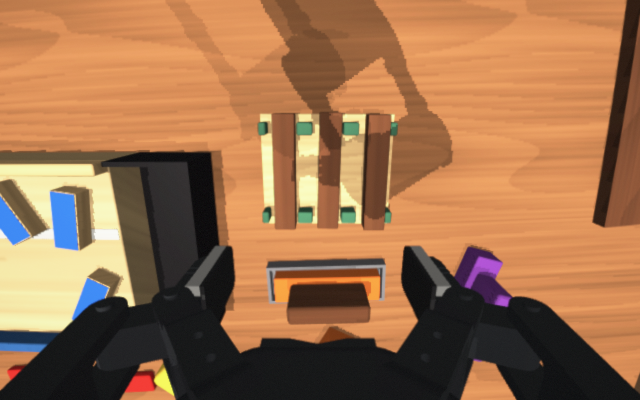

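All three blanks lie in their slots, at cols 272-296, 318-340 and 361-390. Next is the valve.

Call:
{"api": "step_arm", "payload": {"targets": [-0.5,-1,0,0,0,0,80,0,-1,0,0,0,0,80,0,-1,0,0,0,0,80,0,-1,0,0,0,0,80,0,-1,0,0,0,0,80]}}

```text
clock: 30.95
tcp_pos: [475.5, 224.9, 288.5]
tcp_rot: [-179.9, -0.2, 177.8]
wrist_force: [-0.4, 1.5, 0.1]
opening: 0.934
gripper_force: 0.0
```

Call:
{"api": "step_arm", "payload": {"targets": [0,-1,0,0,0,0,80,0,-1,0,0,0,0,80,0,-1,0,0,0,0,80,0,-1,0,0,0,0,80,0,-1,0,0,0,0,80]}}

```text
clock: 31.58
tcp_pos: [470.4, 100.4, 288.6]
tcp_rot: [-180.0, -0.2, 177.8]
wrist_force: [-0.1, 0.0, 0.0]
opening: 0.935
gripper_force: 0.0
```

Call:
{"api": "step_arm", "payload": {"targets": [0,-1,0,0,0,0,80,0,-1,0,0,0,0,80,0,-1,0,0,0,0,80,0,-1,0,0,0,0,80,0,-1,0,0,0,0,80]}}

```text
clock: 32.2
tcp_pos: [465.5, -24.1, 288.6]
tcp_rot: [180.0, -0.2, 177.8]
wrist_force: [0.1, 0.2, 0.2]
opening: 0.934
gripper_force: 0.0
```

Call:
{"api": "step_arm", "payload": {"targets": [0,-1,0,0,0,0,80,0,-1,0,0,0,0,80,0,-1,0,0,0,0,80,0,-1,0,0,0,0,80,0,-1,0,0,0,0,80]}}

```text
clock: 32.83
tcp_pos: [460.7, -148.5, 288.6]
tcp_rot: [179.9, -0.1, 177.8]
wrist_force: [-0.4, 0.0, 1.6]
opening: 0.934
gripper_force: 0.0
```

Call:
{"api": "step_arm", "payload": {"targets": [0,-1,0,0,0,0,80,0,-1,0,0,0,0,80,0,-1,0,0,0,0,80,0,-1,0,0,0,0,80,0,-1,0,0,0,0,80]}}

```text
clock: 33.45
tcp_pos: [455.9, -273.1, 288.5]
tcp_rot: [179.9, -0.1, 177.8]
wrist_force: [-0.5, -0.2, -0.7]
opening: 0.932
gripper_force: 0.0
```

Call:
{"api": "step_arm", "payload": {"targets": [0,-1,0,0,0,0,80,0,-1,0,0,0,0,80,0,-1,0,0,0,0.5,80,0,-1,0,0,0,0.5,80,0,-1,0,0,0,0.57,80]}}

```text
clock: 34.08
tcp_pos: [449.2, -398.7, 289.8]
tcp_rot: [180.0, -0.0, 168.6]
wrist_force: [0.6, -0.4, -0.0]
opening: 0.935
gripper_force: 0.0
```

Call:
{"api": "step_arm", "payload": {"targets": [0,0,0,0,0,0,80]}}

```text
clock: 34.2
tcp_pos: [449.1, -399.3, 289.8]
tcp_rot: [-180.0, 0.0, 168.6]
wrist_force: [-0.5, 0.8, 0.4]
opening: 0.937
gripper_force: 0.0
```

```bash
python3 - <<'E'
from m import *
o=manip.get_obs();print(o['tcp_pos'],o['tcp_rot'],o['clock'],o['opening'],o['q'])
im,C=snap('wrist','w8.png');n='wrist'
def show(t,lo,hi,roi,z,a=60):
    for c in blobs(im,lo,hi,roi,a): print(t,c.min(0),c.max(0),rect(n,c,z,C))
show('lever',(0,170,80),(6,255,255),(150,20,520,300),155)
show('ptr',(22,150,120),(35,255,255),(100,20,600,300),110)
show('disc',(0,0,170),(180,40,255),(150,50,520,350),104,100)
E
```

```text
[ 449.0972813  -399.26194922  289.82389661] [-1.79977766e+02  1.06952857e-02  1.68647438e+02] 34.2 0.9366796704664293 [-4.57843601e+01  1.57852292e+01  9.77271028e+01 -1.34060205e-02
  6.64662755e+01 -1.24426446e+02]
lever [150 229] [168 258] [ 449.9 -518.7   23.5   13.3  -20.3]
lever [307 185] [333 276] [ 463.4 -400.5   70.5   17.6   -9.6]
ptr [340 164] [435 268] [ 482.8 -346.7  109.7   23.1  -46.5]
disc [259 231] [389 342] [ 542.6 -412.4  124.3  120.2   80.7]
disc [494 194] [519 207] [ 487.1 -237.4   22.4   10.2   87.1]
```

View pics/w8.png

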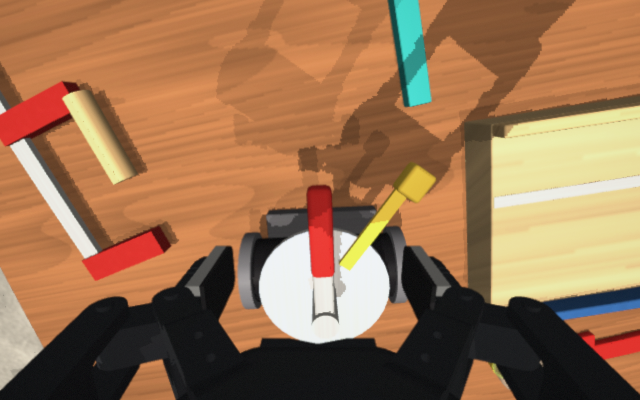

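The lever is shut, its red grip at cols 307-333, rows 185-276. The pointer's arm runs from about (345,267) to its tab near (417,184).

```bash
python3 - <<'E'
from m import *
n='wrist';C=cal(n);im=cv2.imread('pics/w8.png');ax=np.array([540,-413])
h=cv2.cvtColor(im,cv2.COLOR_BGR2HSV);m=cv2.inRange(h,(20,120,120),(36,255,255));m[:,:330]=0;m[:,445:]=0;m[:155]=0;m[275:]=0
ys,xs=np.nonzero(m)
P=px2w(n,np.c_[xs,ys],110,C)[:,:2]
r=np.hypot(*(P-ax).T)
for a,b in((45,60),(60,75),(75,90),(90,105)):
    q=P[(r>a)&(r<b)].mean(0)-ax; print(a,b,q.round(1),np.degrees(np.arctan2(q[1],q[0])).round(2))
s=px2w(n,np.array([[414,165],[436,180],[417,203],[396,190]]),126,C)[:,:2]
print(s.round(1), (s.mean(0)-ax),np.degrees(np.arctan2(*(s.mean(0)-ax)[::-1])))
A=P[(r>45)&(r<105)];v=cv2.fitLine(A.astype(np.float32),cv2.DIST_L2,0,.01,.01).ravel();print(v,np.degrees(np.arctan2(-v[1],-v[0])))
E
```

```text
45 60 [-35.4  38.8] 132.37
60 75 [-45.8  49.7] 132.68
75 90 [-56.   60.5] 132.79
90 105 [-66.9  70.8] 133.37
[[ 434.5 -319.2]
 [ 449.7 -303.5]
 [ 465.5 -320.3]
 [ 451.5 -335.4]] [-89.69471596  93.41894337] 133.83485973252206
[   0.7011038    -0.71305925  488.16434    -357.22232   ] 134.51562
```

Call:
{"api": "step_arm", "payload": {"targets": [-0.16,0.06,0,0,0,-0.33,50,0,0,1,0,0,0,50,0,0,1,0,0,0,50,0,0,1,0,0,0,50,0,0,0.47,0,0,0,50], "grip_force": 30}}

```text
clock: 34.88
tcp_pos: [453.5, -394.8, 201.5]
tcp_rot: [179.9, -0.1, 170.8]
wrist_force: [0.2, 0.7, 0.2]
opening: 0.586
gripper_force: 0.0
```

Call:
{"api": "step_arm", "payload": {"targets": [0,0,0,0,0,0,50,0,0,0,0,0,0,50,0,0,0,0,0,0,8,0,0,0,0,0,0,8,0,0,0,0,0,0,8]}}

```text
clock: 35.5
tcp_pos: [454.0, -397.2, 204.3]
tcp_rot: [-179.9, 0.1, 170.7]
wrist_force: [-0.6, 0.4, 3.8]
opening: 0.205
gripper_force: 34.2
```

Call:
{"api": "step_arm", "payload": {"targets": [0,0,0,0,0,0,8,0,0,0,0,0,0,8,0,0,0,0,0,0,8]}}

```text
clock: 35.88
tcp_pos: [454.0, -397.2, 204.2]
tcp_rot: [-179.9, 0.1, 170.7]
wrist_force: [-1.6, 0.1, 4.7]
opening: 0.204
gripper_force: 34.5
```

Call:
{"api": "step_arm", "payload": {"targets": [-0.015,0.324,0,0,0,0.92,8,-0.015,0.324,0,0,0,0.92,8,-0.015,0.324,0,0,0,0.92,8,-0.015,0.324,0,0,0,0.92,8,-0.015,0.324,0,0,0,0.92,8]}}

```text
clock: 36.5
tcp_pos: [469.6, -359.6, 204.3]
tcp_rot: [-180.0, 0.1, 144.3]
wrist_force: [-0.1, -0.5, 5.2]
opening: 0.204
gripper_force: 34.4
```

Call:
{"api": "step_arm", "payload": {"targets": [-0.015,0.324,0,0,0,0.92,8,-0.015,0.324,0,0,0,0.92,8,0,0,0,0,0,0,8,0,0,0,0,0,0,8]}}

```text
clock: 37.0
tcp_pos: [480.7, -347.0, 204.3]
tcp_rot: [179.9, 0.1, 133.8]
wrist_force: [0.1, 0.9, 4.6]
opening: 0.202
gripper_force: 34.5
```

Call:
{"api": "step_arm", "payload": {"targets": [0,0,0,0,0,0,45,0,0,0,0,0,0,45,0,0,0,0,0,0,45,0,0,-1,0,0,0,45,0,0,-1,0,0,0,45]}}

```text
clock: 37.62
tcp_pos: [479.2, -346.7, 252.8]
tcp_rot: [-180.0, -0.1, 133.8]
wrist_force: [0.5, -1.0, 1.4]
opening: 0.525
gripper_force: 0.0
```

Call:
{"api": "step_arm", "payload": {"targets": [0,0,-1,0,0,0,80,0,0,-1,0,0,0,80,0,0,0,0,0,0,80,0,0,0,0,0,0,80]}}

```text
clock: 38.12
tcp_pos: [479.2, -346.6, 301.9]
tcp_rot: [-180.0, -0.1, 133.8]
wrist_force: [0.1, -0.1, -0.2]
opening: 0.934
gripper_force: 0.0
```

```bash
python3 - <<'E'
from m import *
o=manip.get_obs();print(o['tcp_pos'],o['tcp_rot'],o['clock'],o['wrist_force'])
im,C=snap('wrist','w9.png');n='wrist'
h=cv2.cvtColor(im,cv2.COLOR_BGR2HSV);ax=np.array([540,-413])
for t,lo,hi,z in (('lever',(0,170,80),(6,255,255),155),('ptr',(20,120,120),(36,255,255),122)):
    for c in blobs(im,lo,hi,(230,60,420,330),60):
        r=rect(n,c,z,C);q=px2w(n,c,z,C)[:,:2]; print(t,c.min(0),c.max(0),r,np.degrees(np.arctan2(r[1]+413,r[0]-540)))
E
```

```text
[ 479.18417763 -346.64473529  301.89786812] [-1.79989449e+02 -1.04820915e-01  1.33828292e+02] 38.125 [ 0.11463396 -0.06881622 -0.15779021]
lever [307 178] [331 265] [ 487.8 -354.6   69.9   17.6  -45.1] 131.7914789563881
ptr [302 134] [329 177] [ 453.4 -323.    35.2   21.7  -42.9] 133.89704650753754
```

View pics/w9.png

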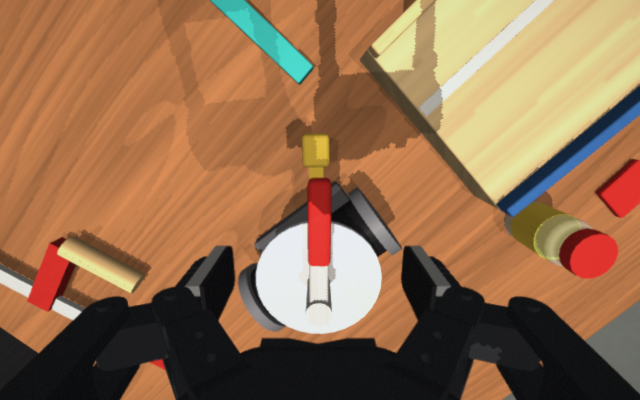

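The picture shows the lever lying along the pointer, grip at cols 307-331 and tab at (316,150), both pointing at about 132-134 deg. Next is the scraper.

Call:
{"api": "step_arm", "payload": {"targets": [0,0,0,0,0,1,70,0,0,0,0,0,1,70,0,0,0,0,0,1,70,0,0,0,0,0,1,70,0,0,0,0,0,1,70]}}

```text
clock: 38.8
tcp_pos: [479.0, -346.5, 301.1]
tcp_rot: [-179.9, -0.2, 105.0]
wrist_force: [0.1, -0.0, 0.6]
opening: 0.822
gripper_force: 0.0
```

Call:
{"api": "step_arm", "payload": {"targets": [0,0,0,0,0,1,70,0,0,0,0,0,1,70,0,0,0,0,0,0.65,70,1,0.2,0,0,0,0,70,1,0.2,0,0,0,0,70]}}

```text
clock: 39.42
tcp_pos: [489.0, -296.2, 301.1]
tcp_rot: [-179.8, -0.1, 89.9]
wrist_force: [0.4, 0.4, -0.5]
opening: 0.82
gripper_force: 0.0
```

Call:
{"api": "step_arm", "payload": {"targets": [1,0.2,0,0,0,0,70,1,0.2,0,0,0,0,70,1,0.2,0,0,0,0,70,1,0.2,0,0,0,0,70,1,0.2,0,0,0,0,70]}}

```text
clock: 40.05
tcp_pos: [514.0, -170.9, 301.3]
tcp_rot: [-179.8, -0.1, 90.0]
wrist_force: [-0.6, 0.1, 0.2]
opening: 0.819
gripper_force: 0.0
```

Call:
{"api": "step_arm", "payload": {"targets": [1,0.2,0,0,0,0,70,1,0.2,0,0,0,0,70,1,0.2,0,0,0,0,70,1,0.2,0,0,0,0,70,1,0.2,0,0,0,0,70]}}

```text
clock: 40.67
tcp_pos: [539.0, -46.1, 301.3]
tcp_rot: [-179.8, -0.0, 90.0]
wrist_force: [-0.5, -0.8, 0.9]
opening: 0.82
gripper_force: 0.0
```

Call:
{"api": "step_arm", "payload": {"targets": [1,0.2,0,0,0,0,70,1,0.2,0,0,0,0,70,1,0.2,0,0,0,0,70,1,0.2,0,0,0,0,70,1,0.2,0,0,0,0,70]}}

```text
clock: 41.3
tcp_pos: [564.0, 78.7, 301.2]
tcp_rot: [-179.8, 0.0, 90.0]
wrist_force: [-0.1, -0.0, 0.4]
opening: 0.82
gripper_force: 0.0
```

Call:
{"api": "step_arm", "payload": {"targets": [1,0.2,0,0,0,0,70,1,0.2,0,0,0,0,70,1,0.2,0,0,0,0,70,1,0.2,0,0,0,0,70,1,0.2,0,0,0,0,70]}}

```text
clock: 41.92
tcp_pos: [589.2, 203.7, 301.3]
tcp_rot: [-179.8, 0.0, 90.0]
wrist_force: [0.4, -0.4, -0.8]
opening: 0.819
gripper_force: 0.0
```

Call:
{"api": "step_arm", "payload": {"targets": [1,0.2,0,0,0,0,70,1,0.2,0,0,0,0,70,1,0.2,0,0,0,0,70,1,0.1,0,0,0,0,70,1,0,0,0,0,0,70]}}

```text
clock: 42.55
tcp_pos: [607.3, 329.6, 303.0]
tcp_rot: [-180.0, 0.0, 90.0]
wrist_force: [0.5, 0.1, -0.5]
opening: 0.82
gripper_force: 0.0
```

Call:
{"api": "step_arm", "payload": {"targets": [0.5,0,0,0,0,0,70,0,0,0,0,0,0,70]}}

```text
clock: 42.8
tcp_pos: [606.9, 341.4, 303.0]
tcp_rot: [-180.0, 0.0, 90.1]
wrist_force: [0.1, -0.6, -0.6]
opening: 0.816
gripper_force: 0.0
```

```bash
python3 - <<'E'
from m import *
o=manip.get_obs();print(o['tcp_pos'],o['tcp_rot'],o['clock'],o['q'])
im,C=snap('wrist','w10.png');n='wrist'
for t,lo,hi,z in (('grip',(3,120,20),(13,255,170),84),('orange',(5,180,150),(20,255,255),34),('grey',(90,5,60),(140,90,160),18)):
    for c in blobs(im,lo,hi,(230,60,420,360),200): print(t,c.min(0),c.max(0),rect(n,c,z,C))
E
```

```text
[606.87126159 341.42906713 302.95770233] [-1.79986311e+02  2.54104981e-02  9.00855707e+01] 42.8 [ 2.57866595e+01  2.54937267e+01  8.30017007e+01 -1.78814233e-02
  7.15279278e+01  2.57067609e+01]
grip [239 243] [368 287] [596.2 266.7 144.   36.1 -16.7]
grip [230 182] [256 206] [532.6 332.   25.8  23.8  -3.2]
grip [230 141] [255 163] [534.9 372.7  23.8  20.8  -3.5]
grip [390 116] [418 156] [684.8 388.7  38.4  11.7  61.1]
grip [314 116] [337 208] [613.1 362.   88.3  21.3  89.8]
grip [349  95] [370 142] [644.9 403.5  41.9  19.2  89.5]
grip [307  60] [343  86] [612.5 442.9  31.9  21.6   0. ]
grip [273  60] [284 152] [571.2 413.5  80.5   8.8 -90. ]
orange [310  97] [340 200] [613.3 368.1 113.4  32.   89.6]
```

View pics/w10.png

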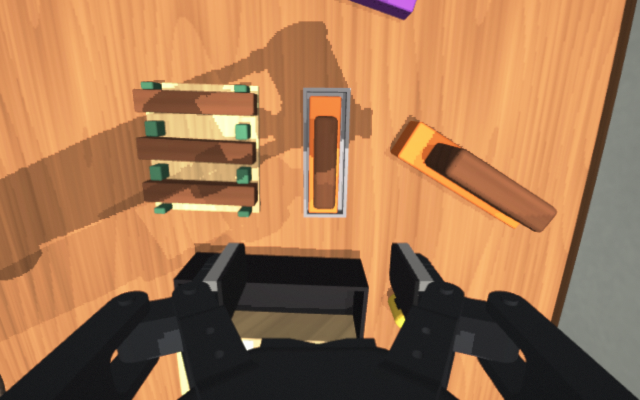

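The view shows the dock at cols 303-350, rows 88-217 with the scraper in it. The scraper's grip is at cols 314-337, rows 116-208, and the larger scraper to the right is the decoy.

```bash
python3 - <<'E'
from m import *
n='wrist';C=cal(n);im=cv2.imread('pics/w10.png')
s=px2w(n,[[303,88],[350,88],[347,217],[304,216.5]],18,C)[:,:2];print(s.round(1),s.mean(0).round(1))
h=cv2.cvtColor(im,cv2.COLOR_BGR2HSV);print(h[150,296:356:2].tolist())
im2=cv2.imread('pics/t6.png');C2=cal('top')
for c in blobs(im2,(95,80,40),(125,255,255),(275,160,420,178),50): print('fence',rect('top',c,82,C2))
for c in blobs(im2,(95,120,60),(125,255,255),(283,178,413,242)): print('off',rect('top',c,80,C2))
E
```

```text
[[589.9 433.8]
 [641.4 433.8]
 [641.9 284. ]
 [589.1 284.6]] [615.6 359. ]
[[14, 145, 236], [14, 142, 244], [15, 142, 245], [13, 141, 228], [8, 22, 127], [0, 7, 111], [7, 36, 163], [10, 193, 210], [11, 196, 213], [10, 175, 112], [10, 147, 97], [11, 148, 107], [11, 149, 111], [10, 148, 112], [10, 145, 114], [10, 145, 114], [10, 151, 110], [10, 148, 112], [10, 149, 113], [11, 148, 100], [14, 173, 128], [17, 170, 252], [6, 23, 220], [0, 6, 219], [0, 8, 128], [5, 7, 220], [12, 63, 223], [13, 147, 225], [13, 149, 223], [13, 147, 235]]
fence [642.9 -45.  363.7  10.6  87.5]
off [485.7  38.8  54.5  19.8  22.4]
off [493.9 101.5  55.3  19.8 -11.8]
off [588.5 103.4  55.7  19.9 -31.4]
```

Call:
{"api": "step_arm", "payload": {"targets": [0.8,0.25,0.5,0,0,0,50,0,0,1,0,0,0,50,0,0,1,0,0,0,50,0,0,1,0,0,0,50,0,0,1,0,0,0,50], "grip_force": 100}}

```text
clock: 43.48
tcp_pos: [613.7, 359.1, 190.0]
tcp_rot: [180.0, 0.0, 89.9]
wrist_force: [0.3, 0.1, -0.0]
opening: 0.584
gripper_force: 0.0
```

Call:
{"api": "step_arm", "payload": {"targets": [0,0,1,0,0,0,50,0,0,1,0,0,0,50,0,0,0.8,0,0,0,50,0,0,0,0,0,0,50,0,0,0,0,0,0,50]}}

```text
clock: 44.1
tcp_pos: [614.2, 360.5, 121.6]
tcp_rot: [179.9, -0.0, 90.0]
wrist_force: [0.1, 0.2, 0.2]
opening: 0.588
gripper_force: 0.0
```

Call:
{"api": "step_arm", "payload": {"targets": [0,0,0,0,0,0,10,0,0,0,0,0,0,10,0,0,0,0,0,0,10,0,0,0,0,0,0,10,0,0,0,0,0,0,10]}}

```text
clock: 44.72
tcp_pos: [614.4, 361.0, 122.3]
tcp_rot: [179.9, -0.1, 90.0]
wrist_force: [-1.3, -0.1, 5.9]
opening: 0.244
gripper_force: 98.4
```

Call:
{"api": "step_arm", "payload": {"targets": [0,0,0,0,0,0,10,0,0,0,0,0,0,10]}}

```text
clock: 44.98
tcp_pos: [614.4, 361.0, 122.3]
tcp_rot: [179.9, -0.1, 90.0]
wrist_force: [-0.6, 0.7, 5.7]
opening: 0.241
gripper_force: 98.4
```

Call:
{"api": "step_arm", "payload": {"targets": [0,0,-1,0,0,0,10,0,0,-1,0,0,0,10,0,0,-1,0,0,0,10,0,0,-1,0,0,0,10,0,0,-0.8,0,0,-1,10]}}

```text
clock: 45.6
tcp_pos: [612.7, 360.2, 240.1]
tcp_rot: [-179.9, 0.0, 95.9]
wrist_force: [-1.3, 0.1, -3.0]
opening: 0.244
gripper_force: 98.4
```

Call:
{"api": "step_arm", "payload": {"targets": [0,0,0,0,0,-1,10,0,0,0,0,0,-1,10,0,0,0,0,0,-1,10,0,0,0,0,0,-1,10,0,0,0,0,0,-1,10]}}

```text
clock: 46.22
tcp_pos: [612.4, 359.9, 238.6]
tcp_rot: [-179.8, -0.0, 124.6]
wrist_force: [-0.2, 0.3, -3.0]
opening: 0.241
gripper_force: 98.5
```

Call:
{"api": "step_arm", "payload": {"targets": [0,0,0,0,0,-1,10,0,0,0,0,0,-1,10,0,0,0,0,0,-1,10,0,0,0,0,0,-1,10,0,0,0,0,0,-1,10]}}

```text
clock: 46.85
tcp_pos: [612.4, 360.0, 238.6]
tcp_rot: [-179.8, -0.1, 153.2]
wrist_force: [0.7, -0.1, -2.5]
opening: 0.243
gripper_force: 98.5
```

Call:
{"api": "step_arm", "payload": {"targets": [0,0,0,0,0,-1,10,0,0,0,0,0,-1,10,0,0,0,0,0,-1,10,0,0,0,0,0,-1,10,0,0,0,0,0,-0.3,10]}}

```text
clock: 47.48
tcp_pos: [612.6, 360.1, 238.9]
tcp_rot: [-179.9, -0.2, 177.7]
wrist_force: [0.1, 0.8, -2.2]
opening: 0.244
gripper_force: 98.5
```

Call:
{"api": "step_arm", "payload": {"targets": [0.3,-1,0,0,0,0,10,0.3,-1,0,0,0,0,10,0.3,-1,0,0,0,0,10,0.3,-1,0,0,0,0,10,0.3,-1,0,0,0,0,10]}}

```text
clock: 48.1
tcp_pos: [570.0, 236.2, 239.9]
tcp_rot: [-180.0, -0.1, 177.6]
wrist_force: [-0.1, -0.3, -2.1]
opening: 0.243
gripper_force: 98.4
```

Call:
{"api": "step_arm", "payload": {"targets": [0.3,-1,0,0,0,0,10,0.3,-1,0,0,0,0,10,0.3,-1,0,0,0,0,10,0.3,-1,0,0,0,0,10,0.3,-1,0,0,0,0,10]}}

```text
clock: 48.72
tcp_pos: [527.5, 112.9, 240.1]
tcp_rot: [-180.0, -0.1, 177.6]
wrist_force: [0.2, -0.1, -3.5]
opening: 0.243
gripper_force: 98.4
```

Call:
{"api": "step_arm", "payload": {"targets": [0.3,-1,0,0,0,0,10,0,-1,0,0,0,0,10,0,-1,0,0,0,0,10,0,-1,0,0,0,0,10,0,-1,0,0,0,0,10]}}

```text
clock: 49.35
tcp_pos: [515.2, -11.6, 240.3]
tcp_rot: [180.0, -0.0, 177.6]
wrist_force: [0.3, -0.4, -2.9]
opening: 0.243
gripper_force: 98.4
```

Call:
{"api": "step_arm", "payload": {"targets": [0,-0.9,0,0,0,0,10,0,0,0,0,0,0,10,0,0,0,0,0,0,10]}}

```text
clock: 49.72
tcp_pos: [514.5, -32.9, 240.4]
tcp_rot: [180.0, -0.0, 177.6]
wrist_force: [-0.0, -0.3, -3.0]
opening: 0.241
gripper_force: 98.5
```

```bash
python3 - <<'E'
from m import *
o=manip.get_obs();print(o['tcp_pos'],o['tcp_rot'],o['clock'],o['opening'])
im,C=snap('wrist','w11.png');n='wrist'
for c in blobs(im,(95,120,60),(125,255,255),(150,20,639,300),60): print('blue',c.min(0),c.max(0),rect(n,c,80,C))
E
```

```text
[514.51327299 -32.90377431 240.35262701] [ 1.79960472e+02 -3.58357931e-02  1.77618803e+02] 49.725 0.2408546333019725
blue [456 250] [512 299] [588.3 106.3  49.2  24.9 -31.6]
blue [466 135] [516 212] [497.  101.4  59.6  23.8 -10.8]
blue [381 125] [435 206] [488.3  38.   59.5  23.6  23. ]
```

View pics/w11.png

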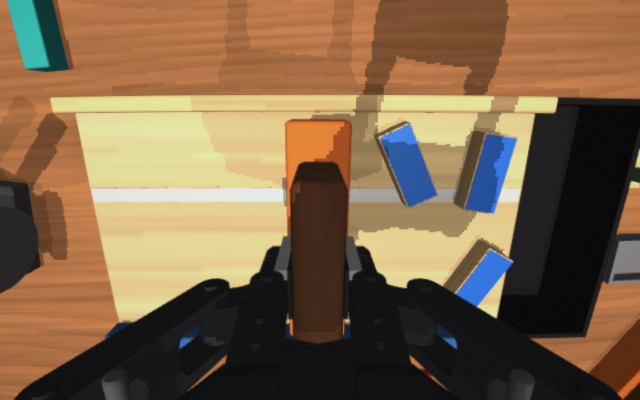

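The picture shows the scraper held square across the plate at cols 285-350, with the two near offcuts at (408,165) and (490,172) and the third at (482,275). The batten's inner edge lies near row 111.

```bash
python3 - <<'E'
from m import *
n='wrist';C=cal(n);im=cv2.imread('pics/w11.png');h=cv2.cvtColor(im,cv2.COLOR_BGR2HSV)
print(h[90:120:2,250].tolist());print('b',px2w(n,[[120,111],[250,112],[500,113]],82,C)[:,:2].round(1),px2w(n,[[120,97],[250,97],[540,98]],82,C)[:,:2].round(1))
print('edge',px2w(n,[[534,115],[517,215],[502,310]],60,C)[:,:2].round(1))
print('scraper end',px2w(n,[[286,121],[351,121]],240.4-118.3+30,C)[:,:2].round(1))
E
```

```text
[[12, 154, 174], [12, 155, 176], [14, 133, 159], [20, 107, 228], [23, 100, 229], [21, 106, 229], [20, 108, 228], [22, 102, 229], [24, 99, 229], [24, 97, 229], [18, 116, 216], [18, 105, 222], [19, 103, 228], [20, 100, 229], [21, 98, 229]]
b [[ 437.7 -173.5]
 [ 443.1  -78.5]
 [ 450.9  103. ]] [[ 428.  -171.5]
 [ 432.8  -77.5]
 [ 441.2  131.4]]
edge [[453.9 143.8]
 [538.7 141.1]
 [635.7 140.4]]
scraper end [[448.6 -45.9]
 [450.  -13.1]]
```

Call:
{"api": "step_arm", "payload": {"targets": [0,0,1,0,0,0,10,0,0,1,0,0,0,10,0,0,0.4,0,0,0,10,0,0,0,0,0,0,10,0,0,0,0,0,0,10]}}

```text
clock: 50.4
tcp_pos: [515.6, -33.2, 181.5]
tcp_rot: [-180.0, 0.1, 177.7]
wrist_force: [-0.1, 0.1, -3.1]
opening: 0.24
gripper_force: 98.6
```

Call:
{"api": "step_arm", "payload": {"targets": [0,0,0,0,0,0,10,0,0,0,0,0,0,10]}}

```text
clock: 50.65
tcp_pos: [515.2, -33.4, 181.3]
tcp_rot: [-180.0, 0.1, 177.7]
wrist_force: [-0.0, 0.4, -2.7]
opening: 0.246
gripper_force: 98.6
```

Call:
{"api": "step_arm", "payload": {"targets": [0,0.5,0.04,0,0,0,10,0,0.5,0,0,0,0,10,0,0.5,0,0,0,0,10,0,0.5,0,0,0,0,10,0,0.5,0,0,0,0,10]}}

```text
clock: 51.28
tcp_pos: [517.4, 30.2, 179.6]
tcp_rot: [-180.0, 0.0, 177.7]
wrist_force: [-0.1, -0.2, -2.6]
opening: 0.24
gripper_force: 98.6
```

Call:
{"api": "step_arm", "payload": {"targets": [0,0.5,0,0,0,0,10,0,0.5,0,0,0,0,10,0,0.5,0,0,0,0,10,0,0.5,0,0,0,0,10,0,0.5,0,0,0,0,10]}}

```text
clock: 51.9
tcp_pos: [519.9, 92.3, 179.6]
tcp_rot: [-180.0, -0.0, 177.7]
wrist_force: [0.2, -1.5, -2.3]
opening: 0.242
gripper_force: 98.6
```

Call:
{"api": "step_arm", "payload": {"targets": [0,0.5,0,0,0,0,10,0,0.5,0,0,0,0,10,0,0.5,0,0,0,0,10,0,0.5,0,0,0,0,10,0,0.3,0,0,0,0,10]}}

```text
clock: 52.52
tcp_pos: [522.3, 149.9, 179.6]
tcp_rot: [180.0, 0.0, 177.7]
wrist_force: [-0.0, -0.7, -2.4]
opening: 0.245
gripper_force: 98.6
```

Call:
{"api": "step_arm", "payload": {"targets": [0,0,0,0,0,0,10,0,0,-1,0,0,0,10,0,-1,-1,0,0,0,10,0,-1,-0.5,0,0,0,10,0,0,0,0,0,0,10]}}

```text
clock: 53.15
tcp_pos: [521.0, 97.6, 243.5]
tcp_rot: [-180.0, 0.2, 177.5]
wrist_force: [0.0, 1.1, -2.3]
opening: 0.242
gripper_force: 98.7
```

```bash
python3 - <<'E'
from m import *
o=manip.get_obs();print(o['tcp_pos'],o['tcp_rot'],o['clock'],o['opening'])
im,C=snap('wrist','w12.png');n='wrist'
for c in blobs(im,(95,120,60),(125,255,255),(150,20,639,300),60): print('blue',c.min(0),c.max(0),rect(n,c,80,C))
im,C=snap('top','t12.png')
for c in blobs(im,(95,110,50),(125,255,255),(250,175,413,246),10): print('blue top',c.mean(0).round(),rect('top',c,80,C))
E
```

```text
[520.99922341  97.56620147 243.51570409] [-1.79996360e+02  1.63510835e-01  1.77513813e+02] 53.15 0.2416254555362265
blue [384 275] [395 286] [595.2 156.3  11.6   8.7   6.6]
blue top [279. 182.] [609.6 148.5  22.8   7.3 -82.7]
```

View pics/w12.png

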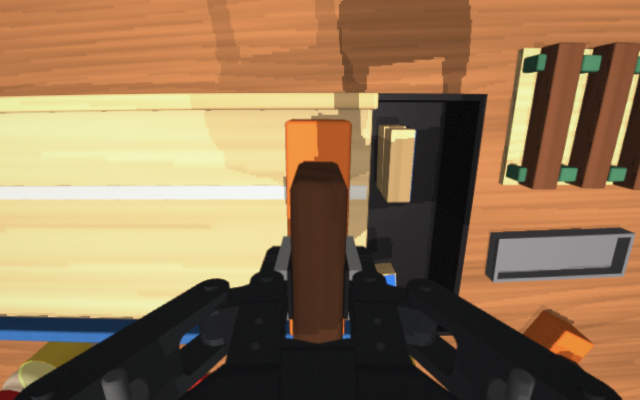

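Two offcuts now lie in the trough, near (395,165). The third still sits at the far side of the plate edge, its blue corner showing at (389,280). A second pass along the fence side is needed.

Call:
{"api": "step_arm", "payload": {"targets": [-1,-0.8,0,0,0,0,10,-1,-0.7,0,0,0,0,10,-0.24,0,0.56,0,0,0,10,0,0,1,0,0,0,10,0,0,1,0,0,0,10]}}

```text
clock: 53.88
tcp_pos: [573.4, 60.2, 176.9]
tcp_rot: [180.0, -0.2, 177.7]
wrist_force: [-21.7, 2.7, 69.1]
opening: 0.241
gripper_force: 113.4
```

Call:
{"api": "step_arm", "payload": {"targets": [0,0,0,0,0,0,10,0,0,0,0,0,0,10,0,0.5,0,0,0,0,10,0,0.5,0,0,0,0,10,0,0.5,0,0,0,0,10]}}

```text
clock: 54.5
tcp_pos: [576.0, 98.0, 177.9]
tcp_rot: [180.0, -0.0, 177.7]
wrist_force: [0.4, 0.3, -2.0]
opening: 0.24
gripper_force: 104.2
```

Call:
{"api": "step_arm", "payload": {"targets": [0,0.5,0,0,0,0,10,0,0.5,0,0,0,0,10,0,0.5,0,0,0,0,10,0,0.5,0,0,0,0,10,0,0.3,0,0,0,0,10]}}

```text
clock: 55.12
tcp_pos: [578.5, 155.1, 178.1]
tcp_rot: [180.0, 0.0, 177.7]
wrist_force: [-0.0, -0.5, -1.9]
opening: 0.243
gripper_force: 104.2
```

Call:
{"api": "step_arm", "payload": {"targets": [0,0,0,0,0,0,10,0,0,-1,0,0,0,10,0,-1,-1,0,0,0,10,0,-1,-0.5,0,0,0,10,0,0,0,0,0,0,10]}}

```text
clock: 55.75
tcp_pos: [577.3, 102.5, 242.1]
tcp_rot: [-180.0, 0.2, 177.5]
wrist_force: [-0.0, 0.0, -3.5]
opening: 0.245
gripper_force: 104.3
```

```bash
python3 - <<'E'
from m import *
o=manip.get_obs();print(o['tcp_pos'],o['tcp_rot'],o['clock'],o['opening'])
a,C=snap('wrist')
for c in blobs(a,(95,120,60),(125,255,255),(150,20,639,300),30): print('blue',c.min(0),c.max(0),rect('wrist',c,80,C))
b,C=snap('top');s,_=snap('scene')
for c in blobs(b,(95,110,50),(125,255,255),(250,175,413,246),5): print('blue top',c.mean(0).round(),rect('top',c,80,C))
cv2.imwrite('pics/c13.png',np.vstack([cv2.resize(a[60:340,300:600],(400,300)),cv2.resize(s[180:285,300:420],(400,300))]))
E
```

```text
[577.31214514 102.54783845 242.14838562] [-1.79992144e+02  1.65836321e-01  1.77507402e+02] 55.75 0.244961122485315
blue [150 270] [257 292] [6.44e+02 3.00e-01 9.53e+01 2.15e+01 8.78e+01]
```

View pics/c13.png

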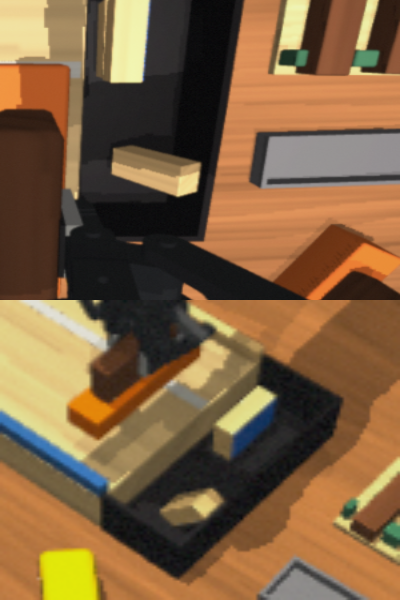

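The crops show nothing blue left on the plate, and the offcuts lying inside the trough, two side by side at the batten end and one farther along. I'm returning the scraper to the dock.

Call:
{"api": "step_arm", "payload": {"targets": [-0.5,1,0,0,0,0,10,-0.53,1,0,0,0,0,10,0,1,0,0,0,0,10,0,1,0,0,0,0,10,0,1,0,0,0,0,10]}}

```text
clock: 56.52
tcp_pos: [606.6, 229.7, 239.3]
tcp_rot: [-180.0, -0.1, 177.7]
wrist_force: [-0.6, -0.2, -2.5]
opening: 0.242
gripper_force: 104.1
```

Call:
{"api": "step_arm", "payload": {"targets": [0,1,0,0,0,0,10,0,1,0,0,0,0,10,0,1,0,0,0,0,10,0,1,0,0,0,0,10,0,1,0,0,0,0,10]}}

```text
clock: 57.15
tcp_pos: [612.5, 354.7, 240.6]
tcp_rot: [-180.0, 0.0, 177.7]
wrist_force: [0.1, -0.3, -2.5]
opening: 0.246
gripper_force: 104.1
```

Call:
{"api": "step_arm", "payload": {"targets": [0,0.39,0,0,0,0,10,0,0,0,0,0,1,10,0,0,0,0,0,1,10,0,0,0,0,0,1,10,0,0,0,0,0,1,10]}}

```text
clock: 57.78
tcp_pos: [612.9, 362.4, 240.5]
tcp_rot: [-180.0, 0.0, 154.5]
wrist_force: [0.3, 0.3, -1.9]
opening: 0.244
gripper_force: 104.0
```

Call:
{"api": "step_arm", "payload": {"targets": [0,0,0,0,0,1,10,0,0,0,0,0,1,10,0,0,0,0,0,1,10,0,0,0,0,0,1,10,0,0,0,0,0,1,10]}}

```text
clock: 58.4
tcp_pos: [612.9, 362.3, 240.5]
tcp_rot: [-180.0, 0.0, 125.9]
wrist_force: [-0.9, 0.1, -2.1]
opening: 0.244
gripper_force: 104.0
```

Call:
{"api": "step_arm", "payload": {"targets": [0,0,0,0,0,1,10,0,0,0,0,0,1,10,0,0,0,0,0,1,10,0,0,0,0,0,1,10,0,0,0,0,0,1,10]}}

```text
clock: 59.02
tcp_pos: [612.9, 362.3, 240.5]
tcp_rot: [-180.0, 0.0, 97.2]
wrist_force: [0.3, 0.1, -2.4]
opening: 0.243
gripper_force: 104.0
```

Call:
{"api": "step_arm", "payload": {"targets": [0,0,0,0,0,1,10,0,0,0,0,0,0.27,10,0,0,0,0,0,0,10,0,0,0,0,0,0,10]}}

```text
clock: 59.52
tcp_pos: [612.8, 362.7, 240.6]
tcp_rot: [-180.0, 0.0, 90.2]
wrist_force: [0.3, -0.1, -2.4]
opening: 0.244
gripper_force: 104.1
```

```bash
python3 - <<'E'
from m import *
o=manip.get_obs();print(o['tcp_pos'],o['tcp_rot'],o['clock'],o['opening'])
a,C=snap('wrist','w14.png');z=o['tcp_pos'][2]-118.3+30
for c in blobs(a,(5,180,150),(20,255,255),(270,30,370,340),100): print('orange',c.min(0),c.max(0),rect('wrist',c,z,C))
E
```

```text
[612.83792385 362.67094439 240.63006339] [-1.79999764e+02  7.05418044e-03  9.02081222e+01] 59.525 0.24380482638860898
orange [285 120] [352 235] [612.4 396.7  62.4  33.9  89.9]
```

View pics/w14.png

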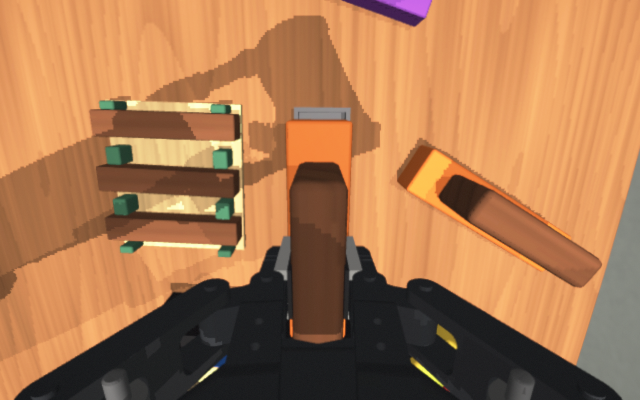

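The view shows the scraper held square above the dock, whose far end shows at rows 108-121, cols 292-351. I'm lowering it.

Call:
{"api": "step_arm", "payload": {"targets": [-0.06,0.03,1,0,0,0,10,0,0,1,0,0,0,10,0,0,1,0,0,0,10,0,0,0.7,0,0,0,10,0,0,0,0,0,0,10]}}

```text
clock: 60.2
tcp_pos: [612.3, 360.6, 146.0]
tcp_rot: [-179.8, 0.1, 90.2]
wrist_force: [0.1, -0.4, -2.4]
opening: 0.244
gripper_force: 104.1
```

Call:
{"api": "step_arm", "payload": {"targets": [0,0,0.3,0,0,0,10,0,0,0.3,0,0,0,10,0,0,0.3,0,0,0,10,0,0,0.08,0,0,0,10,0,0,0,0,0,0,10]}}

```text
clock: 60.82
tcp_pos: [613.4, 361.2, 123.3]
tcp_rot: [-180.0, 0.0, 90.2]
wrist_force: [0.6, -0.1, -2.7]
opening: 0.244
gripper_force: 104.1
```

Call:
{"api": "step_arm", "payload": {"targets": [0,0,0.04,0,0,0,10,0,0,0,0,0,0,10,0,0,0,0,0,0,45,0,0,0,0,0,0,45,0,0,0,0,0,0,45]}}

```text
clock: 61.45
tcp_pos: [613.9, 361.4, 123.2]
tcp_rot: [179.9, -0.0, 90.2]
wrist_force: [0.5, 0.6, -0.0]
opening: 0.529
gripper_force: 0.0
```

Call:
{"api": "step_arm", "payload": {"targets": [0,0,0,0,0,0,45,0,0,-1,0,0,0,45,0,0,-1,0,0,0,45,0,0,-1,0,0,0,45,0,0,-1,0,0,0,45]}}

```text
clock: 62.08
tcp_pos: [613.5, 361.2, 223.5]
tcp_rot: [180.0, -0.0, 90.2]
wrist_force: [0.5, -0.4, -0.2]
opening: 0.526
gripper_force: 0.0
```

Call:
{"api": "step_arm", "payload": {"targets": [-1,0,-1,0,0,0,80,-1,0,-1,0,0,0,80,-1,0,-1,0,0,0,80,0,0,0,0,0,0,80,0,0,0,0,0,0,80]}}

```text
clock: 62.7
tcp_pos: [613.4, 286.6, 296.9]
tcp_rot: [-179.9, -0.0, 90.2]
wrist_force: [-0.9, 0.3, 0.3]
opening: 0.936
gripper_force: 0.0
```

```bash
python3 - <<'E'
from m import *
o=manip.get_obs();print(o['tcp_pos'],o['tcp_rot'],o['clock'],o['opening'])
a,C=snap('wrist','w15.png')
for c in blobs(a,(3,120,20),(13,255,170),(270,30,400,230),300): print('grip',c.min(0),c.max(0),rect('wrist',c,84,C))
for c in blobs(a,(5,180,150),(20,255,255),(270,30,370,240),100): print('orange',c.min(0),c.max(0),rect('wrist',c,34,C))
s,_=snap('scene')
t=cv2.resize(s[180:320,290:470],(450,350)); cv2.imwrite('pics/c15.png',np.vstack([cv2.resize(a[60:260,230:430],(450,250)),t]))
E
```

```text
[613.38712936 286.57372988 296.92366824] [-1.79946501e+02 -2.05041106e-02  9.01590780e+01] 62.7 0.9364187082964249
grip [270 209] [360 229] [610.6 257.   90.2  15.9  -7.3]
grip [344  82] [360 144] [643.2 353.6  53.6  14.   89.8]
grip [306  51] [331 154] [612.8 361.4  87.9  21.9  89.5]
orange [303  38] [334 158] [612.7 366.1 119.7  32.3  89.7]
```

View pics/c15.png

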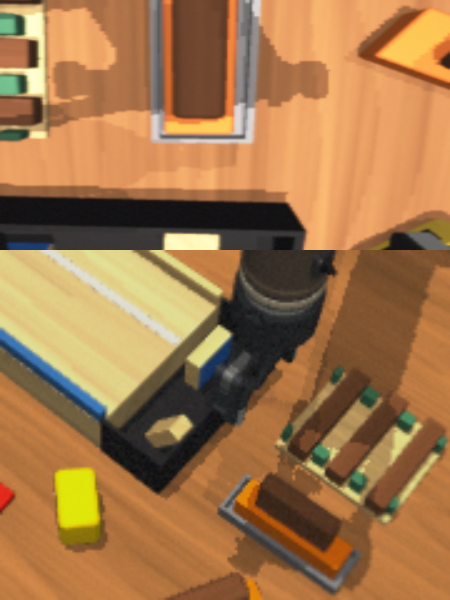

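The scraper stands in its dock again. I have now viewed 16 pictures, two over the limit of 14, so I will use numbers only from here. I'll count the offcuts in the trough from the wrist camera, on the way to the valve.

Call:
{"api": "step_arm", "payload": {"targets": [-1,-0.7,0,0,0,0,60,-1,-1,0,0,0,0,60,-1,-1,0,0,0,0,60,-0.5,0,0,0,0,0,60,0,0,0,0,0,0,60]}}

```text
clock: 63.42
tcp_pos: [547.0, 198.5, 297.3]
tcp_rot: [180.0, -0.0, 90.1]
wrist_force: [0.4, 0.1, 0.1]
opening: 0.698
gripper_force: 0.0
```

```bash
python3 - <<'E'
from m import *
o=manip.get_obs();print(o['tcp_pos'],o['tcp_rot'],o['clock'])
a,C=snap('wrist','w16.png');print(w2px('wrist',[[446,143,60],[650,138,60],[450,223,70],[655,218,70]],C).round())
for t,lo,hi in (('pine',(12,50,90),(30,255,255)),('blue',(95,110,40),(125,255,255))):
    for c in blobs(a,lo,hi,(150,20,520,330),30): print(t,c.min(0),c.max(0),cv2.contourArea(c),rect('wrist',c,30,C))
E
```

```text
[547.04952245 198.54765129 297.26180905] [ 1.79984552e+02 -1.63951227e-02  9.01378277e+01] 63.425
[[225. 231.]
 [413. 236.]
 [219. 159.]
 [428. 164.]]
pine [359 163] [394 199] 983.0 [613.1 191.3  41.7  38.4  86.1]
pine [486  20] [519  43] 271.0 [734.7 350.3  42.4   9.6 -29.4]
pine [367  20] [400  81] 824.5 [613.8 326.4  57.4  33.5  89.2]
pine [150  20] [519 329] 77347.5 [571.  174.2 473.1 364.2  -0. ]
blue [411 240] [427 269] 282.0 [668.6 100.2  38.5  19.   88.4]
blue [247 187] [302 199] 541.5 [497.  178.4  63.   14.1  -2.3]
```

```bash
python3 - <<'E'
from m import *
a=cv2.imread('pics/w16.png');h=cv2.cvtColor(a,cv2.COLOR_BGR2HSV)
for c in (255,275,292):print(c,[(r,*h[r,c].tolist()) for r in range(172,250,3)])
a=cv2.imread('pics/w12.png');h=cv2.cvtColor(a,cv2.COLOR_BGR2HSV)
for r in (135,160,185):print(r,[(c,*h[r,c].tolist()) for c in range(364,430,3)])
E
```

```text
255 [(172, 170, 15, 50), (175, 170, 15, 51), (178, 165, 13, 39), (181, 120, 9, 27), (184, 150, 10, 25), (187, 110, 174, 76), (190, 109, 189, 96), (193, 108, 196, 95), (196, 108, 192, 97), (199, 22, 80, 225), (202, 26, 82, 248), (205, 26, 83, 248), (208, 25, 87, 248), (211, 24, 89, 248), (214, 25, 86, 248), (217, 19, 108, 127), (220, 18, 103, 99), (223, 18, 103, 104), (226, 18, 100, 105), (229, 19, 105, 109), (232, 19, 101, 229), (235, 22, 91, 246), (238, 23, 86, 247), (241, 18, 103, 148), (244, 16, 102, 65), (247, 16, 83, 46)]
275 [(172, 0, 14, 56), (175, 170, 14, 55), (178, 0, 9, 55), (181, 170, 26, 29), (184, 130, 29, 26), (187, 110, 156, 62), (190, 108, 194, 96), (193, 109, 194, 100), (196, 108, 192, 97), (199, 10, 29, 159), (202, 26, 83, 248), (205, 26, 80, 248), (208, 26, 83, 248), (211, 24, 93, 248), (214, 25, 88, 248), (217, 21, 107, 209), (220, 18, 105, 107), (223, 18, 105, 109), (226, 18, 101, 116), (229, 19, 102, 117), (232, 18, 103, 210), (235, 25, 80, 248), (238, 24, 80, 248), (241, 24, 80, 248), (244, 24, 80, 248), (247, 24, 80, 248)]
292 [(172, 8, 19, 55), (175, 170, 14
[... 1133 characters left out ...]
 117, 210), (394, 17, 115, 211), (397, 18, 116, 207), (400, 18, 116, 209), (403, 17, 117, 218), (406, 18, 116, 217), (409, 18, 116, 218), (412, 17, 102, 192), (415, 165, 28, 37), (418, 135, 15, 34), (421, 150, 15, 33), (424, 165, 15, 34), (427, 0, 15, 33)]
185 [(364, 17, 59, 187), (367, 18, 97, 192), (370, 13, 41, 44), (373, 0, 13, 38), (376, 17, 82, 62), (379, 17, 119, 90), (382, 17, 116, 90), (385, 17, 113, 90), (388, 17, 116, 171), (391, 18, 115, 212), (394, 17, 117, 207), (397, 17, 117, 205), (400, 18, 116, 217), (403, 17, 116, 219), (406, 18, 117, 218), (409, 17, 116, 215), (412, 116, 77, 50), (415, 120, 16, 32), (418, 150, 8, 34), (421, 150, 8, 34), (424, 135, 16, 32), (427, 0, 8, 32)]
```

```bash
python3 - <<'E'
from m import *
from scipy.spatial.transform import Rotation as Ro
def T(R,p):
    M=np.eye(4);M[:3,:3]=R;M[:3,3]=p;return M
o=manip.get_obs();C=cal('wrist')
Ww=T(Ro.from_euler('xyz',o['tcp_rot'],degrees=True).as_matrix(),o['tcp_pos'])
X=T(cv2.Rodrigues(C[2])[0],C[3])@Ww   # tool->cam
W12=T(Ro.from_euler('xyz',[-180,.16,177.51],degrees=True).as_matrix(),[521,97.57,243.52])
M=X@np.linalg.inv(W12);C12=(C[0],C[1],cv2.Rodrigues(M[:3,:3])[0],M[:3,3])
def ray(C,p):
    a,b=px2w('w',[p],200,C)[0],px2w('w',[p],0,C)[0];return a,b
# outline of bright-pine tops in w12
im=cv2.imread('pics/w12.png');
for c in blobs(im,(10,60,150),(33,255,255),(374,100,425,215),30):print('w12 bright',c.min(0),c.max(0),cv2.minAreaRect(c))
for c in blobs(im,(10,60,60),(33,255,149),(374,100,425,215),30):print('w12 dark',c.min(0),c.max(0),cv2.contourArea(c))
im=cv2.imread('pics/w16.png')
for c in blobs(im,(10,60,150),(33,255,255),(235,180,320,217),30):print('w16 bright',c.min(0),c.max(0),cv2.minAreaRect(c))
def mid(p,q):
    a,b=ray(C,p);c,d=ray(C12,q);u=(b-a)/np.linalg.norm(b-a);v=(d-c)/np.linalg.norm(d-c)
    s=np.linalg.lstsq(np.c_[u,-v],c-a,rcond=None)[0];P,Q=a+s[0]*u,c+s[1]*v;return ((P+Q)/2).round(1),np.linalg.norm(P-Q).round(1)
print(mid((275,208),(402,163)))
b,Ct=snap('top')
for t,lo,hi in (('pine',(10,40,80),(33,255,255)),('blue',(95,90,30),(125,255,255))):
    for c in blobs(b,lo,hi,(257,172,281,242),4):print('top',t,c.min(0),c.max(0),rect('top',c,30,Ct))
E
```

```text
w12 bright [387 126] [414 201] ((400.806884765625, 163.78274536132812), (23.547531127929688, 75.81013488769531), 3.3664605617523193)
w12 dark [376 124] [409 202] 818.5
w16 bright [245 198] [303 216] ((274.0, 207.0), (18.0, 58.0), 90.0)
(array([499.5, 168.9,  55. ]), np.float64(3.3))
top pine [257 189] [278 238] [524.8 187.6 144.3  61.8  -0. ]
top pine [261 179] [275 191] [608.5 185.9  41.8  35.7  89.2]
```

The stack at (499, 169) tops out at 55 mm, which fits two offcuts one on the other, and the third lies at (613, 191). So all three are in the trough below the plate top. Now to shut the valve.

Call:
{"api": "step_arm", "payload": {"targets": [-1,-0.3,0,0,0,0,60,-1,-0.3,0,0,0,0,60,-1,-0.3,0,0,0,0,60,-1,-0.3,0,0,0,0,60,-1,-0.3,0,0,0,0,60], "grip_force": 30}}

```text
clock: 64.15
tcp_pos: [510.2, 73.4, 297.8]
tcp_rot: [179.9, -0.0, 90.2]
wrist_force: [0.1, 0.6, -0.1]
opening: 0.703
gripper_force: 0.0
```

Call:
{"api": "step_arm", "payload": {"targets": [-1,-0.3,0,0,0,0,60,-1,-0.3,0,0,0,0,60,-1,-0.3,0,0,0,0,60,-1,-0.3,0,0,0,0,60,-1,0,0,0,0,0,60]}}

```text
clock: 64.78
tcp_pos: [480.5, -52.0, 297.8]
tcp_rot: [180.0, -0.0, 90.2]
wrist_force: [0.4, -0.4, 0.0]
opening: 0.7
gripper_force: 0.0
```

Call:
{"api": "step_arm", "payload": {"targets": [-1,0,0,0,0,0,60,-1,0,0,0,0,0,60,-1,0,0,0,0,0,60,-1,0,0,0,0,0,60,-1,0,0,0,0,0,60]}}

```text
clock: 65.4
tcp_pos: [481.4, -177.4, 297.8]
tcp_rot: [179.9, 0.0, 90.2]
wrist_force: [-0.1, 0.5, -0.7]
opening: 0.7
gripper_force: 0.0
```

Call:
{"api": "step_arm", "payload": {"targets": [-1,0,0,0,0,0,60,-1,0,0,0,0,0,60,-1,0,0,0,0,0,60,-1,0,0,0,0,0,60,-1,0,0,0,0,0,60]}}

```text
clock: 66.03
tcp_pos: [481.6, -302.6, 297.6]
tcp_rot: [180.0, 0.0, 90.2]
wrist_force: [0.2, 0.1, 1.2]
opening: 0.703
gripper_force: 0.0
```

Call:
{"api": "step_arm", "payload": {"targets": [-1,0,0,0,0,0,60,-0.8,0,0,0,0,0,60,0,0,0,0,0,-1,60,0,0,0,0,0,-1,60,0,0,0,0,0,-1,60]}}

```text
clock: 66.65
tcp_pos: [480.7, -347.3, 297.6]
tcp_rot: [180.0, -0.0, 107.5]
wrist_force: [-0.4, -0.0, 0.3]
opening: 0.701
gripper_force: 0.0
```

Call:
{"api": "step_arm", "payload": {"targets": [0,0,0,0,0,-1,60,0,0,0,0,0,-1,60,0,0,0,0,0,-1,60,0,0,0,0,0,-1,60,0,0,0,0,0,-0.6,60]}}

```text
clock: 67.28
tcp_pos: [480.8, -347.1, 297.6]
tcp_rot: [180.0, -0.0, 133.8]
wrist_force: [0.5, -0.5, -0.1]
opening: 0.704
gripper_force: 0.0
```

Call:
{"api": "step_arm", "payload": {"targets": [0,0,0,0,0,0,60,0,0,0,0,0,0,60]}}

```text
clock: 67.53
tcp_pos: [480.7, -346.9, 297.6]
tcp_rot: [180.0, -0.0, 133.7]
wrist_force: [-0.3, -1.0, 0.3]
opening: 0.706
gripper_force: 0.0
```

```bash
python3 - <<'E'
from m import *
o=manip.get_obs();print(o['tcp_pos'],o['tcp_rot'],o['clock'])
im,C=snap('wrist');n='wrist'
for t,lo,hi,z in (('lever',(0,170,80),(6,255,255),155),('ptr',(20,120,120),(36,255,255),122)):
    for c in blobs(im,lo,hi,(230,60,420,330),60):
        r=rect(n,c,z,C); print(t,c.min(0),c.max(0),r,np.degrees(np.arctan2(r[1]+413,r[0]-540)))
E
```

```text
[ 480.69395231 -346.91091025  297.57403139] [ 1.79995290e+02 -5.73819149e-03  1.33659006e+02] 67.525
lever [306 177] [330 265] [ 487.1 -354.5   69.4   17.1  -47. ] 132.12220371600816
ptr [300 132] [327 176] [ 453.  -323.3   35.4   21.4  -46. ] 134.12458083438926
```

Call:
{"api": "step_arm", "payload": {"targets": [0,0,1,0,0,0,50,0,0,1,0,0,0,50,0,0,1,0,0,0,50,0,0,0.75,0,0,0,50,0,0,0,0,0,0,50]}}

```text
clock: 68.2
tcp_pos: [479.7, -345.9, 202.0]
tcp_rot: [-180.0, -0.2, 133.7]
wrist_force: [-0.6, 0.9, 0.6]
opening: 0.587
gripper_force: 0.0
```

Call:
{"api": "step_arm", "payload": {"targets": [0,0,0,0,0,0,8,0,0,0,0,0,0,8,0,0,0,0,0,0,8,0,0,0,0,0,0,8,0,0,0,0,0,0,8]}}

```text
clock: 68.82
tcp_pos: [481.4, -347.3, 205.3]
tcp_rot: [180.0, 0.2, 133.7]
wrist_force: [0.3, 0.4, 5.9]
opening: 0.205
gripper_force: 34.6
```

Call:
{"api": "step_arm", "payload": {"targets": [-0.015,-0.324,0,0,0,-0.92,8,-0.015,-0.324,0,0,0,-0.92,8,-0.015,-0.324,0,0,0,-0.92,8,-0.015,-0.324,0,0,0,-0.92,8,-0.015,-0.324,0,0,0,-0.92,8]}}

```text
clock: 69.45
tcp_pos: [459.0, -381.2, 205.3]
tcp_rot: [-180.0, 0.1, 160.2]
wrist_force: [-1.0, -0.2, 5.7]
opening: 0.205
gripper_force: 34.7
```

Call:
{"api": "step_arm", "payload": {"targets": [-0.015,-0.324,0,0,0,-0.92,8,-0.015,-0.324,0,0,0,-0.92,8,0,0,0,0,0,0,8,0,0,0,0,0,0,8]}}

```text
clock: 69.95
tcp_pos: [454.8, -397.4, 205.3]
tcp_rot: [-179.8, 0.1, 170.7]
wrist_force: [-1.6, -1.9, 6.0]
opening: 0.208
gripper_force: 34.6
```

Now a small push against the stop, then release, back off and measure.

Call:
{"api": "step_arm", "payload": {"targets": [0,-0.07,0,0,0,-0.2,8,0,0,0,0,0,0,8,0,0,0,0,0,0,45,0,0,0,0,0,0,45,0,0,0,0,0,0,45]}}

```text
clock: 70.58
tcp_pos: [454.1, -397.3, 203.2]
tcp_rot: [180.0, -0.1, 171.8]
wrist_force: [0.2, -0.1, 0.7]
opening: 0.525
gripper_force: 0.0
```

Call:
{"api": "step_arm", "payload": {"targets": [0,0,0,0,0,0,45,0,0,-1,0,0,0,45,0,0,-1,0,0,0,45,0,0,-1,0,0,0,45,0,0,-1,0,0,0,45]}}

```text
clock: 71.2
tcp_pos: [454.3, -397.6, 304.5]
tcp_rot: [180.0, -0.0, 171.8]
wrist_force: [-0.1, 0.1, 0.3]
opening: 0.526
gripper_force: 0.0
```

Call:
{"api": "step_arm", "payload": {"targets": [0,0,0,0,0,0,60,0,0,0,0,0,0,60,0,0,0,0,0,0,60,0,0,0,0,0,0,60]}}

```text
clock: 71.7
tcp_pos: [454.0, -397.3, 302.5]
tcp_rot: [179.9, -0.1, 171.8]
wrist_force: [-0.4, 0.1, -0.3]
opening: 0.699
gripper_force: 0.0
```

```bash
python3 - <<'E'
from m import *
o=manip.get_obs();print(o['tcp_pos'],o['tcp_rot'],o['clock'])
im,C=snap('wrist');n='wrist'
for c in blobs(im,(0,170,80),(6,255,255),(230,60,420,330),60):
    r=rect(n,c,155,C); print('lever',c.min(0),c.max(0),r,np.degrees(np.arctan2(r[1]+413,r[0]-540)))
b,Ct=snap('top')
for t,lo,hi,roi,z in (('racked',(5,130,60),(15,255,175),(178,206,242,262),32),('plateblue',(95,110,50),(125,255,255),(283,178,413,242),80),('orange',(5,180,150),(16,255,255),(180,172,240,198),34)):
    for c in blobs(b,lo,hi,roi,20):print(t,rect('top',c,z,Ct))
E
```

```text
[ 453.95575172 -397.32376445  302.53370382] [ 1.79920500e+02 -1.04358354e-01  1.71765094e+02] 71.7
lever [304 176] [327 263] [ 463.6 -400.3   69.8   17.3   -8.3] 170.56200204418025
racked [463.5 316.  133.6  29.2  -0.9]
racked [464.  367.2 134.1  29.1   0.6]
racked [467.8 422.9 133.9  38.3  -0.5]
orange [609.  359.6 124.3  30.3 -89.1]
```

```bash
python3 -c "
from cell import manip
print(manip.job_done())"
```

```text
the job is handed in; nothing more can be done
None
```

The job is handed in at about 72 s; the judge returned no verdict. By my last measurements all three blanks are in the rack, all three offcuts are in the trough (one hidden under another, inferred from the stack's height), the scraper is back in its dock and the valve is shut; I viewed 16 pictures, two over the limit of 14.

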